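# Load the sherd-drying tray and set the dryer

## Robot

A 6-joint arm with a two-finger parallel gripper is mounted at the origin on the work surface. World frame = base frame: x ahead of the robot, y to its left, z up, the work surface at z = 0. Lengths are in m, angles in rad, forces in N, time in s.
With the tool pointing down it reaches from about 0.3 to 0.775 m from the base axis. Payload 14.6 kg.
Tool frame: the origin (TCP) lies on the centre line of the jaws, within the pads' length; the fingertips stand 19 mm ahead of it and the grasp point (between the pads) is the TCP; z points along the fingers, y is the line along which they close (so a half turn about z gives the same grasp; the last joint's range is limited). The gripper opens to 94 mm and grips with 3 to 60 N. Pads are 16 mm wide; open, the fingers measure 119 mm over their backs; the gripper's body (75 mm by 177 mm) begins 78 mm behind the grasp point.
Start: joints at [1.217, 0.3, 1.521, -0, 1.321, -0.067], TCP at [0.156, 0.528, 0.224] pointing down, gripper open.
Joint ranges: [-3.03, 3.03], [-0.79, 2.21], [0.23, 2.52], [-1.04, 4.18], [0, 3.07], [-2.55, 2.55]. Speed limits (rad/s): [2.22, 2.22, 2.57, 3.14, 3.14, 3.14].

## Interface

Orientations are given as [roll, pitch, yaw] about the fixed x, y, z axes, in that order (R = Rz(yaw) Ry(pitch) Rx(roll)).
In Python, from station import get_obs, camera, workorder gives the robot as it stands.
- The arm moves only by the tool play_rows, never from a script. Its argument "motion" is a list that holds one entry, the list of rows, each a list of 7 numbers: the shift along the tool's x, y, z as a fraction of full scale, then the turn, a rotation vector about the tool's x, y, z as a fraction of full scale, then the opening, from -1 (shut) to 1 (fully open). In form: [[[x, y, z, ax, ay, az, grip], ...]]. A call has 1 to 10 rows; each row is the pose to reach, as a shift and turn from the pose commanded when the call began, along the tool's axes at that moment, turning the shorter way round; what a row does not reach only later rows make up. Full scale, the value 1, is 0.25 m for a shift and 2 pi rad for a turn. A row lasts 1/10 s, in which the tool goes at most 50 mm and 8.59 degrees, less where a joint would pass 70% of its speed; a pose out of reach is approached as far as the arm can. A call with a number of a shift or a turn outside -1 to 1 is refused whole. A call with a gripper value outside its range is refused whole. The fingers move at their own pace and stop on an object; "grip_force" is the grip in N (left out, the last holds). Time passes only in rows, so rows that repeat a pose let the fingers close. It gives the time, the measured TCP pose, the force, the opening and the grip force at its end, in the units of the state.
- get_obs(): the state, without advancing time (a new reading comes with each control period).
- camera(name): name is "scene" or "top" or "wrist"; returns a dict with "frame" (384x512x3 uint8, red, green, blue), "z_map" (384x512 float32, m along the optical axis (not along the pixel's ray), 0 where there is no reading), "camera_matrix" (3x3 intrinsics, pixels), "T" (4x4, takes a point from camera to world coordinates); the wrist camera has in their place "T_tool_cam" (4x4, takes a point from camera to tool coordinates, whose origin is the TCP and whose axes are the flange's). Camera axes: x right, y up, looking along -z (the intrinsics and any distortion apply to the point x, -y, -z); pixel columns grow to the right and rows downward; lengths in m; the calibration is good to about 2 mm. A picture is of the moment at which its call begins: read the wrist's pose just before it.
- workorder.hand_in(): hands the job in; it is judged then, once.
The state is a dict: "time_s": time; "qpos": joint angles; "joint_vel": joint speeds; "tau": joint torques, N m; "ee_pos": TCP position; "eef_rot": TCP orientation; "force": force on the tool from outside, world axes, zero at the start; "moment": the same for the moment, N m; "grip_width": finger opening in m; "grip_force": force on a finger pad.
Only numpy, scipy, OpenCV 4.12 (cv2) and the standard library are available. Lean on these libraries where they do the work, as an engineer would, in place of code of your own. Each camera call takes 0.05 s, during which the arm holds its last target. There are 200 camera calls.

## Task

Get the washed porcelain drying: first slide the dryer's fader all the way down to OFF, and leave it there while you load. Tip the small fragments out of the steel bowl into the drying tray, stand the bowl upright again on its cork mat, and put every large sherd lying on the bench into the tray as well. When everything is in the tray, slide the fader up until its grip is level with the brass pointer; leave the other things on the bench where they are.

Things in the scene. Friction and masses are not known exactly. Their poses are not given: they have to be found in the camera images.
- tray: Open aluminium drying tray fixed to the bench, outside 210 (its x) x 330 (its y) x 30 mm high, walls and floor 5 mm thick. Origin: centre of the underside, on the bench; z up.
- bowl: Shallow steel bowl with flared sides (about 39 deg from its axis) and one straight bar handle; 180 g. Foot 92 mm across, rim 164 mm across, 45 mm high, wall 4 mm, floor 5 mm. Origin: centre of the foot's underside; z up through the mouth; the handle points along its +y at rim level, from 73 to 185 mm out, 14 mm wide (x) and 18 mm tall, centred 38 mm above the origin.
- bowl_grip (a point): Point on the bowl's handle at mid-height, 135 mm from the bowl's axis and 38 mm above its underside; turns with the bowl.
- mat: Round cork mat fixed to the bench, 170 mm across, 4 mm thick, on which the bowl stands. Origin: centre of the underside.
- fader (a joint): Position of the dryer fader's grip along its track in m: 0 at the OFF end stop, 0.120 at full. It stays where it is left; moving it takes about 2 N.
- fader_top (a point): Centre of the top face of the fader grip, a black block 20 mm along the track, 28 mm across it and 40 mm tall, whose foot is 0.5 mm above the 40 mm wide track strip. It moves along the control's +y as the fader is raised.
- control: Dryer control: grey box fixed to the bench, 100 (x) x 220 (y) x 45 mm high, the fader's track (14 mm high strip) on top along its y; the fader grip's centre runs from y = -60 mm (OFF) to y = +60 mm. Its +y (up the scale) points roughly away from the robot. Origin: centre of the underside.
- pointer: Small brass pointer tab fixed on top of the control beside the track (on its +x side, 21 to 43 mm from the track's centre line), 20 mm high, 5 mm thick along the track: it marks the drying level. Origin: centre of its underside, its y along the track: the fader is set when the centre of its grip is level with the pointer along y.
- chip0: Small chunky porcelain fragment, 30 x 22 x 18 mm (x, y, z), 20 g, at first in the bowl (two to four of four are there). Origin: centre of its 30 x 22 underside.
- chip1: Small chunky porcelain fragment, 30 x 22 x 18 mm (x, y, z), 20 g, at first in the bowl (two to four of four are there). Origin: centre of its 30 x 22 underside.
- chip2: Small chunky porcelain fragment, 30 x 22 x 18 mm (x, y, z), 20 g, at first in the bowl (two to four of four are there). Origin: centre of its 30 x 22 underside.
- chip3: Small chunky porcelain fragment, 30 x 22 x 18 mm (x, y, z), 20 g, at first in the bowl (two to four of four are there). Origin: centre of its 30 x 22 underside.
- sherd0: Large vase sherd, arched along its length: 85 mm long (x), 44 mm wide (y, straight parallel sides), about 20 mm high in the middle, 10 mm thick, 60 g, lying arch-up on the bench (three or four of four are there). Origin: centre of the underside, at bench level below the arch.
- sherd1: Large vase sherd, arched along its length: 80 mm long (x), 50 mm wide (y, straight parallel sides), about 20 mm high in the middle, 10 mm thick, 60 g, lying arch-up on the bench (three or four of four are there). Origin: centre of the underside, at bench level below the arch.
- sherd2: Large vase sherd, arched along its length: 80 mm long (x), 38 mm wide (y, straight parallel sides), about 20 mm high in the middle, 10 mm thick, 60 g, lying arch-up on the bench (three or four of four are there). Origin: centre of the underside, at bench level below the arch.
- sherd3: Large vase sherd, arched along its length: 85 mm long (x), 34 mm wide (y, straight parallel sides), about 20 mm high in the middle, 10 mm thick, 60 g, lying arch-up on the bench (three or four of four are there). Origin: centre of the underside, at bench level below the arch.
- glue: Small white glue bottle, 95 mm tall, 36 mm across, bystander. Origin: centre of the underside.
- jar: Glass jar, 70 mm tall, 60 mm across, bystander. Origin: centre of the underside.
- tape: Roll of tape lying flat, 70 mm across, bystander. Origin: centre of the underside.
Mind the look-alikes: they are no part of the job. What is shaped like the sherd2 but pink or turquoise is not meant.

How it is judged:
By the outcome, as a careful person would: the job done as asked, in the order asked, and still so for the second after the job is handed in, with the robot touching nothing.
Of chip0, chip1, chip2, chip3 only 2 to 4 are there at a start; the rules pass over those that are not, and their reading is None.
Of sherd0, sherd1, sherd2, sherd3 only 3 to 4 are there at a start; the rules pass over those that are not, and their reading is None.
At some moment in a run one of sherd0, sherd1, sherd2, sherd3 may be knocked a few centimetres aside while the robot is not near it.
It also fails if it takes over 200 s, if anything falls off the work surface, if the arm or the gripper's body presses on something with over 40 N, if the wrist force passes 120 N, or if a joint passes its speed limit or range.

## Working session

There is one attempt and no reset: what is moved stays moved. The work goes in short steps, Python scripts to look and compute and a tool call to move; the robot and the scene stay as the last step left them, time stands still between calls to the robot, and variables do not carry over. Pictures are saved under pics/ and viewed, at most 14 in all, crops included, and the job is handed in when it is done.

Besides the shell and the picture viewer there is one more tool, called after "Request:" by a JSON object that holds its "method" and its "body", one argument or row to a line. play_rows: Moves the arm, as the interface text tells. Its arguments: {"type":"object","properties":{"motion":{"type":"array"},"grip_force":{"type":"number"}},"required":["motion"]}

```bash
mkdir -p pics; ls; python3 - <<'E'
from station import get_obs, camera
import cv2,numpy as np
o=get_obs(); print(o)
for n in ["top","scene"]:
    c=camera(n); cv2.imwrite(f"pics/{n}0.png",cv2.resize(c["frame"][:,:,::-1],(800,600),interpolation=cv2.INTER_CUBIC)); np.savez(f"{n}0.npz",**c)
    print(n,[k for k in c],c["camera_matrix"],c["T"])
E
```

```text
pics
{'time_s': 0.0, 'qpos': array([ 1.21742178e+00,  3.00471192e-01,  1.52159609e+00,  1.10991416e-05,
        1.32068380e+00, -6.66057595e-02]), 'joint_vel': array([ 4.34509957e-04,  1.26451240e-03,  4.02527525e-04, -1.52929286e-04,
       -2.56769491e-03,  8.73727521e-05]), 'tau': array([ 2.38559813e-03, -5.31802011e+01, -3.52738130e+01,  7.09894393e-02,
        2.42693274e-02, -1.66851632e-04]), 'ee_pos': array([0.15548892, 0.52731014, 0.22387992]), 'eef_rot': array([-3.14043751e+00, -8.78278971e-05,  2.85482107e+00]), 'force': array([ 0.13398195, -0.24283252, -0.30602289]), 'moment': array([-0.05944929,  0.05949947, -0.05571666]), 'grip_force': 0.0, 'grip_width': 0.09354342184539038}
top ['frame', 'z_map', 'camera_matrix', 'T'] [[476.94760728   0.         255.08560471]
 [  0.         476.94760728 183.8933316 ]
 [  0.           0.           1.        ]] [[ 0.00572488  0.98902511 -0.14763658  0.33368148]
 [-0.99997198  0.00637406  0.00392445  0.04919367]
 [ 0.00482243  0.14760998  0.98903389  1.31994775]
 [ 0.          0.          0.          1.        ]]
scene ['frame', 'z_map', 'camera_matrix', 'T'] [[382.37619306   0.         252.57645548]
 [  0.         382.37619306 193.84287628]
 [  0.           0.           1.        ]] [[-0.72838202 -0.43692449  0.52778464  1.15095728]
 [ 0.68515589 -0.45931307  0.56532549  0.73017486]
 [-0.00458617  0.77338768  0.63391677  0.8506493 ]
 [ 0.          0.          0.          1.        ]]
```

View pics/top0.png

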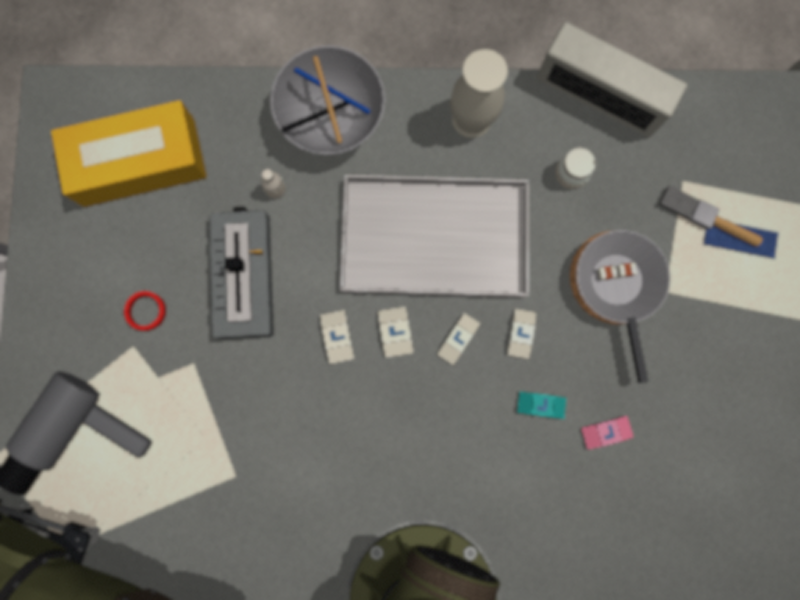

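View pics/scene0.png

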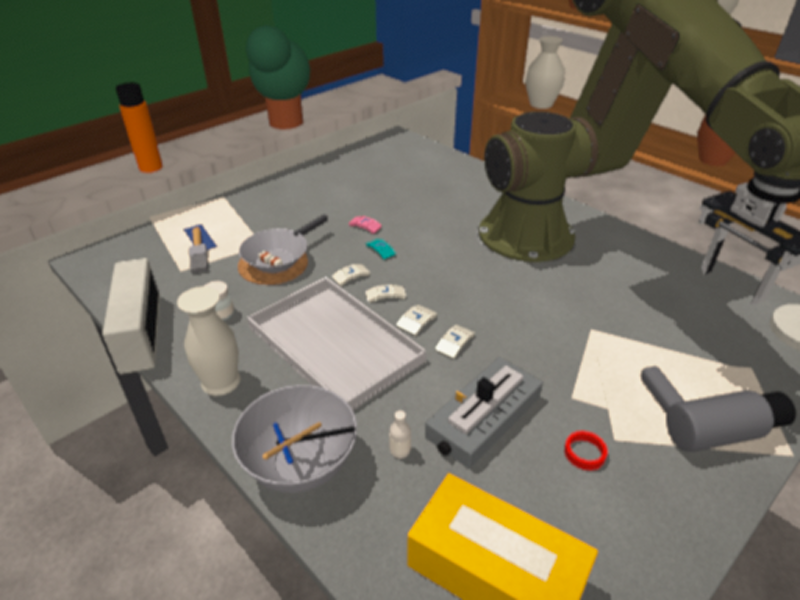

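The top view (800 px scale) shows the fader grip at (235,265), pointer at (257,252), tray centre (435,236), bowl (620,278) with its handle to (640,380), and sherds at (337,337), (396,331), (460,338), (522,333). The pink and turquoise ones are look-alikes. The scene view agrees.

```bash
cat > h.py <<'E'
import numpy as np, cv2
from scipy.spatial.transform import Rotation as Rn
def ray(c,u,v,T=None):
    T=c["T"] if T is None else T
    K=c["camera_matrix"]; d=np.array([(u-K[0,2])/K[0,0],-(v-K[1,2])/K[1,1],-1.])
    return T[:3,3],T[:3,:3]@d
def plane(c,u,v,z,T=None):
    o,d=ray(c,u,v,T); return o+d*(z-o[2])/d[2]
def depth(c,u,v,T=None):
    o,d=ray(c,u,v,T); return o+d*c["z_map"][int(round(v)),int(round(u))]
def tri(a,b):
    (o1,d1),(o2,d2)=a,b; A=np.stack([d1,-d2],1); s=np.linalg.lstsq(A,o2-o1,rcond=None)[0]
    p,q=o1+s[0]*d1,o2+s[1]*d2; return (p+q)/2,np.linalg.norm(p-q)
def wristT(o,c):
    T=np.eye(4);T[:3,:3]=Rn.from_euler("xyz",o["eef_rot"]).as_matrix();T[:3,3]=o["ee_pos"];return T@c["T_tool_cam"]
def move(p,rpy,p0,rpy0):
    "shift and turn fractions from pose p0,rpy0 to p,rpy"
    R0=Rn.from_euler("xyz",rpy0); R=Rn.from_euler("xyz",rpy)
    s=R0.inv().apply(np.array(p)-p0)/.25; t=(R0.inv()*R).as_rotvec()/(2*np.pi)
    return np.round(s,4),np.round(t,4)
E
python3 - <<'E'
from h import *
t=dict(np.load("top0.npz")); s=dict(np.load("scene0.npz"))
def blobs(c,name):
    f=c["frame"]; hsv=cv2.cvtColor(f,cv2.COLOR_RGB2HSV)
    M={"cream":cv2.inRange(hsv,(8,15,130),(40,110,255)),"brass":cv2.inRange(hsv,(12,120,80),(28,255,255)),"black":cv2.inRange(hsv,(0,0,0),(180,255,30)),
       "blue":cv2.inRange(hsv,(100,60,50),(125,255,255))}
    for k,m in M.items():
        cs,_=cv2.findContours(m,cv2.RETR_EXTERNAL,cv2.CHAIN_APPROX_NONE)
        for q in cs:
            a=cv2.contourArea(q)
            if a<8 or a>1500: continue
            r=cv2.minAreaRect(q); u,v=r[0]; p=depth(c,u,v)
            if .15<p[0]<.75 and abs(p[1])<.5 and p[2]<.2: 
                e=cv2.boxPoints(r); print(name,k,int(a),np.round(r[0],1),np.round(r[1],1),round(r[2]),np.round(p,3),np.round([plane(c,*x,.01)[:2] for x in e],3).tolist() if a>200 else "")
blobs(t,"top");blobs(s,"scene")
# tray corners in top via depth: height map
H,W=t["z_map"].shape; uu,vv=np.meshgrid(np.arange(W),np.arange(H)); K=t["camera_matrix"]
d=np.stack([(uu-K[0,2])/K[0,0],-(vv-K[1,2])/K[1,1],-np.ones_like(uu)],-1)*t["z_map"][...,None]
P=d@t["T"][:3,:3].T+t["T"][:3,3]; np.save("Ptop.npy",P)
for nm,box,lo,hi in [("tray",(205,345,105,195),.022,.04),("control",(128,178,130,220),.035,.055),("strip",(140,165,138,210),.053,.065),("bowlrim",(360,432,142,212),.040,.062),("handle",(395,420,200,250),.02,.07)]:
    a,b,c_,d_=box; m=np.zeros((H,W),np.uint8); sub=P[c_:d_,a:b,2]; m[c_:d_,a:b]=((sub>lo)&(sub<hi))*255
    pts=P[m>0]; r=cv2.minAreaRect(pts[:,:2].astype(np.float32)); print(nm,len(pts),np.round(r[0],4),np.round(r[1],4),r[2],"z",np.round(np.percentile(pts[:,2],[10,50,90]),4))
    if nm=="bowlrim": pass
E
```

```text
top cream 403 [293.5 216.4] [13.6 32.8] 33 [ 0.439 -0.061  0.022] [[0.411, -0.022], [0.488, -0.071], [0.468, -0.103], [0.392, -0.053]]
top cream 523 [215.3 215.1] [33.3 17.5] 79 [0.441 0.152 0.024] [[0.482, 0.186], [0.492, 0.139], [0.402, 0.12], [0.392, 0.166]]
top cream 287 [334.2 213.1] [15.  31.1] 9 [ 0.448 -0.172  0.024] [[0.41, -0.146], [0.495, -0.161], [0.489, -0.202], [0.404, -0.187]]
top cream 554 [252.9 211.9] [31.6 19.2] 81 [0.45  0.05  0.021] [[0.49, 0.083], [0.499, 0.031], [0.413, 0.016], [0.404, 0.068]]
top cream 27 [385.9 174.5] [9.2 4.4] 76 [ 0.555 -0.316  0.027] 
top cream 49 [395.4 172.9] [ 9.1 10.2] 82 [ 0.562 -0.347  0.011] 
top cream 18 [404.6 171.4] [9.2 3.9] 76 [ 0.564 -0.368  0.027] 
top cream 13 [383.8 150.6] [ 2.2 13.4] 66 [ 0.618 -0.307  0.048] 
top cream 88 [172.8 113.8] [13.4  9.9] 45 [0.704 0.264 0.091] 
top cream 288 [370.7 103.4] [19.9 19.3] 18 [ 0.743 -0.268  0.073] [[0.745, -0.248], [0.8, -0.267], [0.782, -0.321], [0.727, -0.302]]
top brass 10 [369.6 181.8] [36.9  7.1] 77 [ 0.539 -0.277  0.   ] 
top black 46 [149.5 169.5] [7. 9.] 90 [0.552 0.319 0.1  ] 
scene cream 37 [373.6 288.1] [10.6  7.8] 37 [0.482 0.488 0.001] 
scene brass 16 [294.  253.5] [5. 4.] 90 [0.585 0.29  0.057] 
scene brass 291 [174.7 172.7] [16.5 43.4] 86 [ 0.58  -0.303  0.016] [[0.613, -0.404], [0.481, -0.308], [0.541, -0.22], [0.665, -0.312]]
scene black 16 [283.5 287.7] [6.7 3.9] 22 [0.671 0.333 0.026] 
scene black 85 [310.  249.5] [10.6 10.6] 45 [0.566 0.327 0.088] 
tray 855 [ 0.6237 -0.0209] [0.3308 0.2122] 88.73148345947266 z [0.0247 0.0293 0.0331]
control 2055 [0.5539 0.3205] [0.2294 0.1012] 3.8233892917633057 z [0.042  0.0456 0.0494]
strip 828 [0.5461 0.3137] [0.1781 0.0539] 3.7923858165740967 z [0.0561 0.0594 0.0627]
bowlrim 739 [ 0.5475 -0.3459] [0.1611 0.1618] 45.94395446777344 z [0.0416 0.0465 0.0515]
handle 379 [ 0.4261 -0.3553] [0.0573 0.1193] 84.18903350830078 z [0.0371 0.0491 0.0535]
```

```bash
python3 - <<'E'
from h import *; from station import get_obs
o=get_obs(); print(move([.55,.32,.25],[np.pi,0,1.637],o["ee_pos"],o["eef_rot"]))
E
```

```text
(array([-1.7481, -0.3492, -0.1039]), array([-1.000e-04,  1.000e-04,  1.938e-01]))
```

Request:
{"method": "play_rows", "body": {
  "motion": [
    [[-0.874,-0.175,-0.1,0,0,0,1],[-0.874,-0.175,-0.1,0,0,0,1],[-0.874,-0.175,-0.1,0,0,0,1],[-0.874,-0.175,-0.1,0,0,0,1],[-0.874,-0.175,-0.1,0,0,0,1],[-0.874,-0.175,-0.1,0,0,0,1]]
  ]
}}

```text
time_s: 0.7
ee_pos: [0.3551, 0.4222, 0.2493]
eef_rot: [-3.141, 0.0, 2.851]
force: [-0.9, -0.1, -0.0]
grip_width: 0.0941
grip_force: 0.0
```

Request:
{"method": "play_rows", "body": {
  "motion": [
    [[-0.874,-0.174,0,0,0,0.194,1],[-0.874,-0.174,0,0,0,0.194,1],[-0.874,-0.174,0,0,0,0.194,1],[-0.874,-0.174,0,0,0,0.194,1],[-0.874,-0.174,0,0,0,0.194,1],[-0.874,-0.174,0,0,0,0.194,1],[-0.874,-0.174,0,0,0,0.194,1],[-0.874,-0.174,0,0,0,0.194,1],[-0.874,-0.174,0,0,0,0.194,1],[-0.874,-0.174,0,0,0,0.194,1]]
  ]
}}

```text
time_s: 1.7
ee_pos: [0.5495, 0.3208, 0.2492]
eef_rot: [-3.141, 0.0, 1.64]
force: [0.1, 0.2, -0.7]
grip_width: 0.0941
grip_force: 0.0
```

```bash
cat >> h.py <<'E'
def snap(name,scale=1.5):
    from station import get_obs,camera
    o=get_obs(); c=camera("wrist"); c["T"]=wristT(o,c)
    np.savez(name+".npz",**c); f=c["frame"][:,:,::-1]
    cv2.imwrite(f"pics/{name}.png",cv2.resize(f,None,fx=scale,fy=scale,interpolation=cv2.INTER_CUBIC))
    print(o["time_s"],np.round(o["ee_pos"],4),np.round(o["eef_rot"],4),np.round(o["qpos"],2),o["grip_width"],o["force"]); return o,c
E
python3 -c "
from h import *
o,c=snap('w1');print(c['T_tool_cam'],c['camera_matrix'])"
```

```text
1.7 [0.5495 0.3208 0.2492] [-3.1411e+00  1.0000e-04  1.6400e+00] [0.47 0.48 1.21 0.   1.45 0.4 ] 0.09410305797123242 [ 0.07084911  0.2006593  -0.73513035]
[[ 5.46876186e-04  9.62823909e-01  2.70129268e-01  7.81537767e-02]
 [ 9.99999091e-01 -1.93692921e-04 -1.33411502e-03 -7.05252359e-04]
 [-1.23219571e-03  2.70129752e-01 -9.62823140e-01 -1.58461997e-01]
 [ 0.00000000e+00  0.00000000e+00  0.00000000e+00  1.00000000e+00]] [[330.96627877   0.         255.43532128]
 [  0.         330.96627877 191.75477865]
 [  0.           0.           1.        ]]
```

View pics/w1.png

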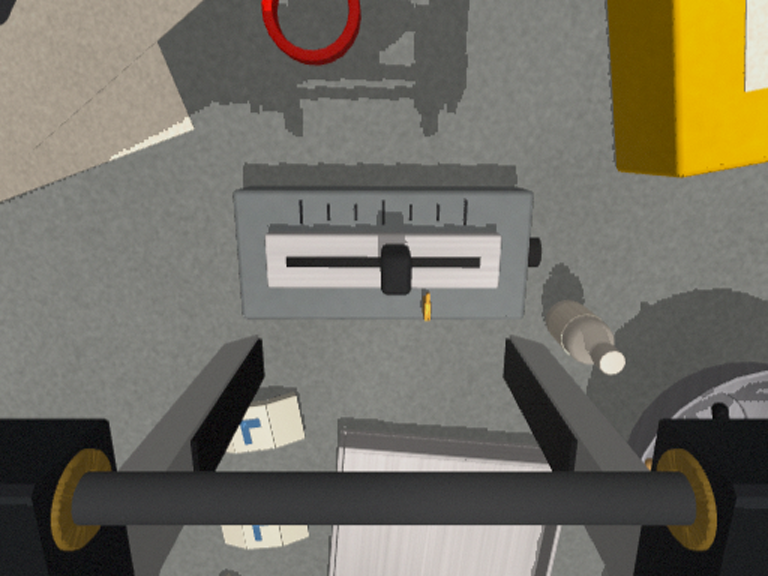

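The wrist view (768 px scale) shows the grip at (397,270) with its top face near (397,284), the pointer at (428,306), and the white strip from (266,235) to (500,288).

```bash
cat > fad.py <<'E'
from h import *
def fad(c,pr=True):
    f=c["frame"]; P=lambda u,v,z:plane(c,u,v,z)[:2]
    hsv=cv2.cvtColor(f,cv2.COLOR_RGB2HSV)
    w=cv2.inRange(hsv,(0,0,130),(180,40,255)); w=cv2.morphologyEx(w,cv2.MORPH_CLOSE,np.ones((25,25)))
    cs,_=cv2.findContours(w,cv2.RETR_EXTERNAL,cv2.CHAIN_APPROX_NONE)
    out={}
    for q in cs:
        pts=np.array([P(*x[0],.059) for x in q],np.float32); r=cv2.minAreaRect(pts)
        if np.hypot(*(np.array(r[0])-[.55,.32]))<.03 and max(r[1])>.1: out["strip"]=r
    b=cv2.inRange(hsv,(14,120,80),(28,255,255)); b[:160]=0;b[260:]=0;b[:,:200]=0;b[:,350:]=0
    ys,xs=np.nonzero(b); out["brassbox"]=(xs.min(),xs.max(),ys.min(),ys.max()); out["brass"]=[P(xs.mean(),ys.mean(),z) for z in(.045,.055,.065)]
    k=(f.max(2)<35).astype(np.uint8)*255; k=cv2.morphologyEx(k,cv2.MORPH_OPEN,np.ones((9,9)))
    cs,_=cv2.findContours(k,cv2.RETR_EXTERNAL,cv2.CHAIN_APPROX_NONE)
    for q in cs:
        x,y,a,h=cv2.boundingRect(q)
        if 140<y+h/2<230 and a<40 and 150<x<350: out["grip"]=(x,y,a,h); out["top"]=P(x+a/2-.5,y+h-1-8,.0995); out["depth"]=depth(c,x+a/2,y+h-9)
    if pr: [print(k,v) for k,v in out.items()]
    return out
E
python3 - <<'E'
from fad import *
c=dict(np.load("w1.npz")); fad(c)
f=c["frame"]; print(f[150:205,264].max(1)); print(f[185,250:280].max(1)); print(f[196:214,285])
# two-view height of grip top: top cam (149.5,169.5) vs wrist
t=dict(np.load("top0.npz")); print(tri(ray(t,149.5,169.5),ray(c,264.2,187.5)))
E
```

```text
strip ((0.5394115447998047, 0.317422091960907), (0.5820237994194031, 0.3410857915878296), 3.964980363845825)
brassbox (np.int64(282), np.int64(286), np.int64(195), np.int64(213))
brass [array([0.58486169, 0.28436283]), array([0.58372081, 0.28751831]), array([0.58257994, 0.2906738 ])]
[ 89  88  88  90  88 100 115 128 134 138 134 133  95  49  34  33  31  32
  32  35  34  38  42  43  49  45  45  47  47  47  49  49  46  48  49  48
  47  49  48  47  47  50  43  48  45  39  69 123 134 134 134 135 134 136
 135]
[205 207 207 201  31  39  40  43  45  45  45  47  46  47  48  48  47  49
  47  50  47  47  42  47 120 210 210 207 209 208]
[[215 158  60]
 [228 173  64]
 [229 176  67]
 [228 176  67]
 [226 173  61]
 [226 170  59]
 [228 172  60]
 [227 197  74]
 [227 204  75]
 [228 205  74]
 [229 205  77]
 [229 193  69]
 [227 177  65]
 [227 172  61]
 [224 166  61]
 [221 164  56]
 [167 124  48]
 [167 130  68]]
(array([0.55495648, 0.31808812, 0.09892546]), np.float64(0.0060843915772938375))
```

```bash
python3 - <<'E'
from h import *; from station import get_obs
c=dict(np.load("w1.npz"))
print([plane(c,263.6,v,.0995) for v in(167,181,195.5)])
# track slot: black line ends at (286,262)-(480,262) in 1.5x
a=plane(c,287/1.5,262/1.5,.059);b=plane(c,480/1.5,262/1.5,.059);print(a,b,np.arctan2(*(b-a)[[1,0]]))
for z in(.059,.045):
  print(z,[plane(c,u/1.5,v/1.5,z)[:2] for u,v in ([(266,235),(500,235),(500,288),(266,288)] if z>.05 else [(234,190),(533,190),(524,318),(243,318)])])
print([depth(c,x,y) for x,y in[(285,198),(284,211),(220,160)]])
E
```

```text
[array([0.55575198, 0.33734939, 0.0995    ]), array([0.55679341, 0.32374144, 0.0995    ]), array([0.55789818, 0.30930571, 0.0995    ])]
[0.48026837 0.31547135 0.059     ] [0.61869196 0.32511481 0.059     ] 0.0695539556014629
0.059 [array([0.46509311, 0.33403777]), array([0.63043387, 0.34556309]), array([0.63562653, 0.30682466]), array([0.46532884, 0.29496742])]
0.045 [array([0.43880468, 0.36253019]), array([0.65325789, 0.37749274]), array([0.66101848, 0.28052076]), array([0.44463092, 0.26546468])]
[array([0.5829096 , 0.29781734, 0.06408801]), array([0.58330233, 0.28265715, 0.06329691]), array([0.51015084, 0.33301988, 0.05584854])]
```

Request:
{"method": "play_rows", "body": {
  "motion": [
    [[0,0.026,0.65,0,0,0,1],[0,0.026,0.65,0,0,0,1],[0,0.026,0.65,0,0,0,1],[0,0.026,0.65,0,0,0,1],[0,0.026,0.65,0,0,0,-1],[0,0.026,0.65,0,0,0,-1],[0,0.026,0.65,0,0,0,-1],[0,0.026,0.65,0,0,0,-1],[0,0.026,0.65,0,0,0,-1],[0,0.026,0.65,0,0,0,-1]]
  ],
  "grip_force": 10
}}

```text
time_s: 2.75
ee_pos: [0.5567, 0.3207, 0.0876]
eef_rot: [3.141, -0.0, 1.636]
force: [0.4, 0.0, 0.5]
grip_width: 0.0491
grip_force: 0.0
```

Request:
{"method": "play_rows", "body": {
  "motion": [
    [[0,0,0,0,0,0,-1],[0,0,0,0,0,0,-1],[0,0,0,0,0,0,-1],[0,0,0,0,0,0,-1],[0,0,0,0,0,0,-1],[0,0,0,0,0,0,-1]]
  ]
}}

```text
time_s: 3.35
ee_pos: [0.5566, 0.3206, 0.0869]
eef_rot: [3.141, -0.0, 1.636]
force: [0.8, 0.2, -0.7]
grip_width: 0.0197
grip_force: 10.0
```

Request:
{"method": "play_rows", "body": {
  "motion": [
    [[0,-0.08,0,0,0,0,-1],[0,-0.16,0,0,0,0,-1],[0,-0.22,0,0,0,0,-1],[0,-0.25,0,0,0,0,-1],[0,-0.26,0,0,0,0,-1],[0,-0.265,0,0,0,0,-1],[0,-0.27,0,0,0,0,-1],[0,-0.27,0,0,0,0,-1]]
  ]
}}

```text
time_s: 4.15
ee_pos: [0.4895, 0.3162, 0.0869]
eef_rot: [-3.142, 0.0, 1.636]
force: [0.5, -2.9, -1.6]
grip_width: 0.0197
grip_force: 10.0
```

Request:
{"method": "play_rows", "body": {
  "motion": [
    [[0,-0.008,0,0,0,0,-1],[0,-0.008,0,0,0,0,-1]]
  ]
}}

```text
time_s: 4.35
ee_pos: [0.4888, 0.3161, 0.087]
eef_rot: [3.138, -0.001, 1.635]
force: [14.0, -0.3, -8.4]
grip_width: 0.0199
grip_force: 10.0
```

Request:
{"method": "play_rows", "body": {
  "motion": [
    [[0,-0.008,0,0,0,0,-1],[0,-0.008,0,0,0,0,-1]]
  ]
}}

```text
time_s: 4.55
ee_pos: [0.4875, 0.316, 0.087]
eef_rot: [3.136, -0.001, 1.635]
force: [19.5, 0.0, -13.1]
grip_width: 0.0224
grip_force: 10.0
```

Request:
{"method": "play_rows", "body": {
  "motion": [
    [[0,0.007,0,0,0,0,-1],[0,0.007,0,0,0,0,0],[0,0.007,0,0,0,0,0],[0,0.007,0,0,0,0,0],[0,0.007,0,0,0,0,0],[0,0.007,-0.66,0,0,0,0],[0,0.007,-0.66,0,0,0,0],[0,0.007,-0.66,0,0,0,0],[0,0.007,-0.66,0,0,0,1],[0,0.007,-0.66,0,0,0,1]]
  ]
}}

```text
time_s: 5.55
ee_pos: [0.4874, 0.3165, 0.2546]
eef_rot: [3.137, -0.002, 1.636]
force: [0.4, -0.6, -0.5]
grip_width: 0.0592
grip_force: 0.0
```

```bash
python3 - <<'E'
from h import *
o,c=snap("w2")
f=c["frame"]; k=(f.max(2)<55).astype(np.uint8)*255; k=cv2.morphologyEx(k,cv2.MORPH_OPEN,np.ones((9,9)))
cs,_=cv2.findContours(k,cv2.RETR_EXTERNAL,cv2.CHAIN_APPROX_NONE)
for q in cs:
    x,y,a,h=cv2.boundingRect(q)
    if a<60 and h<60: print(x,y,a,h,plane(c,x+a/2-.5,y+h-15,.0995))
b=cv2.inRange(cv2.cvtColor(f,cv2.COLOR_RGB2HSV),(14,120,80),(28,255,255)); b[:140]=0;b[260:]=0;b[:,:200]=0;b[:,400:]=0
ys,xs=np.nonzero(b); print(xs.min(),xs.max(),ys.min(),ys.max(),[plane(c,xs.mean(),ys.mean(),z) for z in (.055,.065)])
# bowl view target
print(move([.40,-.30,.33],[np.pi,0,1.64],o["ee_pos"],o["eef_rot"]))
E
```

```text
5.55 [0.4874 0.3165 0.2546] [ 3.1374e+00 -2.1000e-03  1.6361e+00] [0.51 0.35 1.39 0.   1.4  0.45] 0.059243316373559625 [ 0.41417552 -0.58920388 -0.4845424 ]
217 315 13 9 [0.46182272 0.17232902 0.0995    ]
204 315 12 9 [0.44713514 0.17141736 0.0995    ]
137 315 12 9 [0.37435192 0.16689965 0.0995    ]
247 163 19 32 [0.48817332 0.3189868  0.0995    ]
53 0 15 16 [0.31247314 0.46354025 0.0995    ]
334 341 194 211 [array([0.58373753, 0.28795193, 0.055     ]), array([0.58086883, 0.2909147 , 0.065     ])]
(array([-2.4375, -0.5084, -0.3088]), array([ 0.0007, -0.0003, -0.0006]))
```

Request:
{"method": "play_rows", "body": {
  "motion": [
    [[-1,-0.1,-0.15,0,0,0,1],[-1,-0.1,-0.15,0,0,0,1],[-1,-0.1,-0.15,0,0,0,1],[-1,-0.1,-0.15,0,0,0,1],[-1,-0.1,-0.15,0,0,0,1],[-1,-0.1,-0.15,0,0,0,1],[-1,-0.1,-0.15,0,0.08,0,1],[-1,-0.1,-0.15,0,0.08,0,1],[-1,-0.1,-0.15,0,0.08,0,1],[-1,-0.1,-0.15,0,0.08,0,1]]
  ]
}}

```text
time_s: 6.6
ee_pos: [0.478, 0.0647, 0.2872]
eef_rot: [-3.137, -0.509, 1.632]
force: [-0.7, 0.5, 0.4]
grip_width: 0.0939
grip_force: 0.0
```

```bash
python3 - <<'E'
from h import *; from station import get_obs
o=get_obs(); print(o["qpos"].round(4),o["ee_pos"],o["eef_rot"]); R=Rn.from_euler("xyz",o["eef_rot"]).as_matrix(); print(R)
print(move([.39,-.25,.33],[np.pi,0,1.57],o["ee_pos"],o["eef_rot"]))
E
```

```text
[-0.1929  0.1412  1.6418  0.4913  1.5105 -0.323 ] [0.47799594 0.06468664 0.28723405] [-3.13733049 -0.50932543  1.63157798]
[[-0.05303419  0.99801806 -0.03387219]
 [ 0.87146137  0.06281802  0.48642469]
 [ 0.48758841 -0.00372117 -0.87306569]]
(array([-0.9949, -0.431 , -0.7497]), array([-0.0032, -0.081 ,  0.0098]))
```

```bash
cat > kin.py <<'E'
import numpy as np
from scipy.spatial.transform import Rotation as Rn
from scipy.optimize import least_squares
Rz=lambda a:Rn.from_euler("z",a).as_matrix(); Ry=lambda a:Rn.from_euler("y",a).as_matrix()
def fk(q,p):
    z0,L1,e,L2,L3=p
    A=Rz(q[0]); x=A@[0,0,z0]; A=A@Ry(q[1]); x=x+A@[0,0,L1]
    A=A@Ry(q[2]); x=x+A@[-e,0,L2]; A=A@Rz(q[3])@Ry(q[4]); x=x+A@[0,0,L3]; A=A@Rz(q[5]); return x,A@Rz(np.pi/2*-1)
E
python3 - <<'E'
from kin import *
Q=[([1.21742178,.300471192,1.52159609,1.1e-5,1.3206838,-.06660576],[.15548892,.52731014,.22387992]),([-.1929,.1412,1.6418,.4913,1.5105,-.323],[.47799594,.06468664,.28723405])]
f=lambda p:np.concatenate([fk(q,p)[0]-x for q,x in Q])
r=least_squares(f,[.2,.4,0,.4,.25]); print(r.x,r.fun)
x,A=fk(Q[1][0],r.x); print(A); x,A=fk(Q[0][0],r.x); print(A)
E
```

```text
[-0.60593961  0.04110494  1.2182478   0.24143538  0.3294061 ] [ 3.43377455e-02 -1.26657308e-02 -4.27819286e-09  1.59600389e-07
  8.11559786e-07  5.84851184e-09]
[[ 0.05297433 -0.9980225  -0.03383491]
 [-0.8714671  -0.06274757  0.48642352]
 [-0.48758468  0.00371805 -0.87306779]]
[[ 9.59162054e-01 -2.82856828e-01 -4.10891559e-04]
 [-2.82857112e-01 -9.59161447e-01 -1.08316087e-03]
 [-8.77318957e-05  1.15515040e-03 -9.99999329e-01]]
```

Request:
{"method": "play_rows", "body": {
  "motion": [
    [[-0.995,-0.43,-0.75,0,-0.081,0.01,1],[-0.995,-0.43,-0.75,0,-0.081,0.01,1],[-0.995,-0.43,-0.75,0,-0.081,0.01,1],[-0.995,-0.43,-0.75,0,-0.081,0.01,1],[-0.995,-0.43,-0.75,0,-0.081,0.01,1],[-0.995,-0.43,-0.75,0,-0.081,0.01,1],[-0.995,-0.43,-0.75,0,-0.081,0.01,1],[-0.995,-0.43,-0.75,0,-0.081,0.01,1],[-0.995,-0.43,-0.75,0,-0.081,0.01,1],[-0.995,-0.43,-0.75,0,-0.081,0.01,1]]
  ]
}}

```text
time_s: 7.6
ee_pos: [0.3914, -0.2486, 0.3329]
eef_rot: [-3.125, 0.006, 1.577]
force: [0.5, 0.6, -0.4]
grip_width: 0.0941
grip_force: 0.0
```

```bash
python3 -c "
from h import *
o,c=snap('w3')"
```

```text
7.6 [ 0.3914 -0.2486  0.3329] [-3.1251  0.0057  1.5769] [-0.64  0.05  1.57 -0.01  1.54 -0.64] 0.09406426582263136 [ 0.54635616  0.56704479 -0.41323693]
```

View pics/w3.png

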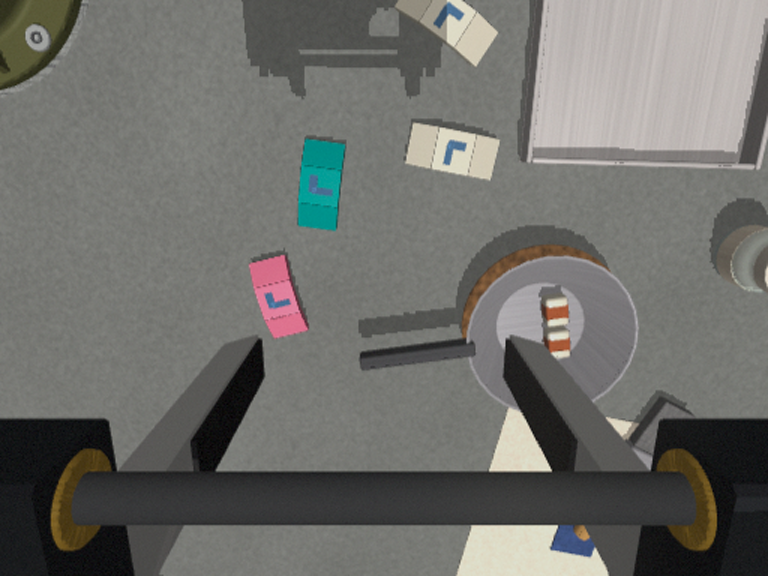

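The view (768 px scale) shows the bowl rim circle from x=468 to 637 centred near (552,334), two chips inside, and the handle's top from (361,361) to (475,349). The mat is brown and the sherds cream.

```bash
python3 - <<'E'
from h import *
c=dict(np.load("w3.npz")); t=dict(np.load("top0.npz"))
f=c["frame"]
# handle: dark pixels in region
m=np.zeros(f.shape[:2],np.uint8); m[218:252,232:320]=(f[218:252,232:320].max(2)<75)*255
cs,_=cv2.findContours(m,cv2.RETR_EXTERNAL,cv2.CHAIN_APPROX_NONE); q=max(cs,key=cv2.contourArea)
r=cv2.minAreaRect(np.array([plane(c,*x[0],.051)[:2] for x in q],np.float32)); print("handle",r)
far=plane(c,361/1.5,361/1.5,.051)
# two-view: handle end in the top view (800 px scale 640,380) 
print("end 2view",tri(ray(t,641/1.5625-.2,381/1.5625),ray(c,240.5,241)), "depth",depth(c,270,237),depth(c,255,238))
# rim circle by depth outer edge: sample points
pts=[(637,325),(553,257),(600,266),(480,300),(470,350),(625,370)]
P=np.array([plane(c,u/1.5,v/1.5,.049)[:2] for u,v in pts]); 
A=np.c_[2*P,np.ones(len(P))]; s=np.linalg.lstsq(A,(P**2).sum(1),rcond=None)[0]; print("rim",s[:2],np.sqrt(s[2]+s[:2]@s[:2]))
# mat brown
h=cv2.cvtColor(t["frame"],cv2.COLOR_RGB2HSV); b=cv2.inRange(h,(5,90,60),(20,255,255)); 
ys,xs=np.nonzero(b[140:215,355:440]); 
e=cv2.cvtColor(f,cv2.COLOR_RGB2HSV); b=cv2.inRange(e,(5,90,50),(20,255,255)); b[:150]=0; b[230:]=0; ys,xs=np.nonzero(b)
P=[]
for x in np.unique(xs):
    if 306<x<406: P.append(plane(c,x,ys[xs==x].min(),.004)[:2])
P=np.array(P);A=np.c_[2*P,np.ones(len(P))]; s=np.linalg.lstsq(A,(P**2).sum(1),rcond=None)[0]; print("mat",s[:2],np.sqrt(s[2]+s[:2]@s[:2]))
E
```

```text
handle ((0.4177532196044922, -0.3553307056427002), (0.10941857844591141, 0.012007823213934898), 10.864829063415527)
end 2view (array([ 0.36596573, -0.36208296,  0.06672542]), np.float64(0.002220322512893539)) depth [ 0.40844989 -0.36395168  0.04914523] [ 0.38680415 -0.36552235  0.0497795 ]
rim [ 0.54796253 -0.34425904] 0.07915403905127777
mat [ 0.55184252 -0.34716133] 0.08391021688265407
```

```bash
python3 - <<'E'
from h import *
from station import camera
camera("top"); camera("top"); camera("top")
o,c=snap("w4"); f=c["frame"]
import cv2
m=np.zeros(f.shape[:2],np.uint8); m[190:270,225:322]=(f[190:270,225:322].max(2)<75)*255
n,l,st,ce=cv2.connectedComponentsWithStats(m)
for i in range(1,n):
    if st[i,4]>100:
        ys,xs=np.nonzero(l==i); P=np.array([plane(c,x,y,.051)[:2] for x,y in zip(xs,ys)],np.float32); r=cv2.minAreaRect(P); print(st[i],r,P.mean(0))
        l_=cv2.fitLine(P,cv2.DIST_L2,0,.01,.01).ravel(); print("line",l_,np.degrees(np.arctan2(l_[1],l_[0])))
        print("depth med",np.median([depth(c,x,y) for x,y in zip(xs,ys)],0))
e=cv2.cvtColor(f,cv2.COLOR_RGB2HSV); b=cv2.inRange(e,(5,90,50),(20,255,255)); b[:140]=0; b[230:]=0; ys,xs=np.nonzero(b)
def circ(P):
    P=np.array(P);A=np.c_[2*P,np.ones(len(P))]; s=np.linalg.lstsq(A,(P**2).sum(1),rcond=None)[0]; print(s[:2],np.sqrt(s[2]+s[:2]@s[:2]))
circ([plane(c,x,ys[xs==x].min(),.004)[:2] for x in np.unique(xs) if 310<x<400])
# rim: depth-based
g=np.array([depth(c,u,v) for v in range(150,290) for u in range(300,440)]); g=g[(g[:,2]>.046)&(g[:,2]<.056)&(g[:,0]>.46)&(np.hypot(g[:,0]-.548,g[:,1]+.345)<.09)]; print(len(g)); circ(g[:,:2])
E
```

```text
7.8 [ 0.3913 -0.2489  0.3338] [-3.1262  0.0068  1.5771] [-0.64  0.05  1.57 -0.01  1.54 -0.64] 0.0944330536493951 [-1.0901348   0.62352325 -0.84564009]
[240 225  76  18 402] ((0.4182717502117157, -0.35689252614974976), (0.10960174351930618, 0.012960287742316723), 9.786948204040527) [ 0.41626033 -0.3558974 ]
line [ 0.9878757   0.15524699  0.41626036 -0.35589743] 8.931121
depth med [ 0.41532713 -0.35843651  0.04572104]
[ 0.55167519 -0.34668125] 0.08343856720259056
820
[ 0.54664472 -0.34502344] 0.07926872318998575
```

```bash
python3 - <<'E'
from h import *
t=dict(np.load("top0.npz")); c=dict(np.load("w4.npz"))
def comp(cc,box,th):
    f=cc["frame"]; a,b,x0,x1=box; m=np.zeros(f.shape[:2],np.uint8); m[a:b,x0:x1]=(f[a:b,x0:x1].max(2)<th)*255
    n,l,st,_=cv2.connectedComponentsWithStats(m); i=1+st[1:,4].argmax(); ys,xs=np.nonzero(l==i); print(st[i]); return xs,ys,m
xs,ys,m=comp(t,(200,250,390,425),62)
P=np.array([plane(t,x,y,.051)[:2] for x,y in zip(xs,ys)],np.float32); print(cv2.minAreaRect(P)); l=cv2.fitLine(P,cv2.DIST_L2,0,.01,.01).ravel(); print(l,np.degrees(np.arctan2(l[1],l[0])))
big=np.hstack([cv2.resize(t["frame"][135:255,350:440],None,fx=4.4,fy=4.4,interpolation=cv2.INTER_CUBIC)[:,:,::-1],cv2.resize(c["frame"][160:280,230:330],None,fx=4.0,fy=4.4,interpolation=cv2.INTER_CUBIC)[:,:,::-1]])
cv2.imwrite("pics/h1.png",big); print(big.shape)
E
```

```text
[402 207   9  37  91]
((0.4152969419956207, -0.35715827345848083), (0.0970190241932869, 0.00649848161265254), 8.670092582702637)
[ 0.9887264   0.14973341  0.41461274 -0.35718307] 8.611477
(528, 796, 3)
```

View pics/h1.png

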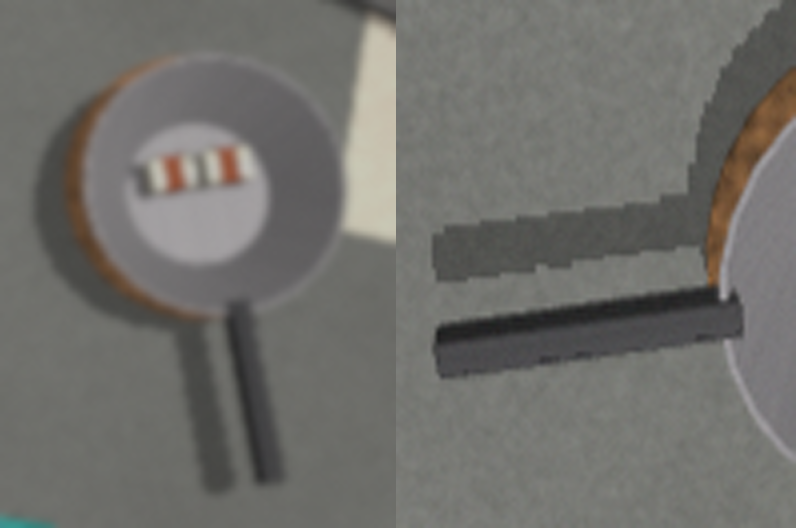

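```bash
cat >> h.py <<'E'
def log():
    from station import get_obs
    import pickle
    o=get_obs(); L=pickle.load(open("log.pkl","rb")) if __import__("os").path.exists("log.pkl") else []
    L.append(o); pickle.dump(L,open("log.pkl","wb")); return o
E
python3 - <<'E'
from h import *
o=log(); c=dict(np.load("w4.npz")); print("pink",plane(c,308/1.5,330/1.5,.01),plane(c,278/1.5,293/1.5,.01))
print(move([.4145,-.3645,.15],[np.pi,0,3.292],o["ee_pos"],o["eef_rot"]))
E
```

```text
pink [ 0.30907793 -0.35492512  0.01      ] [ 0.27994134 -0.31517156  0.01      ]
(array([-0.4573,  0.1013,  0.737 ]), array([-0.0027, -0.0013, -0.273 ]))
```

Request:
{"method": "play_rows", "body": {
  "motion": [
    [[-0.457,0.101,0.3,-0.0027,-0.0013,-0.273,1],[-0.457,0.101,0.3,-0.0027,-0.0013,-0.273,1],[-0.457,0.101,0.3,-0.0027,-0.0013,-0.273,1],[-0.457,0.101,0.5,-0.0027,-0.0013,-0.273,1],[-0.457,0.101,0.6,-0.0027,-0.0013,-0.273,1],[-0.457,0.101,0.737,-0.0027,-0.0013,-0.273,0],[-0.457,0.101,0.737,-0.0027,-0.0013,-0.273,0],[-0.457,0.101,0.737,-0.0027,-0.0013,-0.273,0],[-0.457,0.101,0.737,-0.0027,-0.0013,-0.273,0],[-0.457,0.101,0.737,-0.0027,-0.0013,-0.273,0]]
  ]
}}

```text
time_s: 8.85
ee_pos: [0.4142, -0.3648, 0.15]
eef_rot: [-3.139, -0.001, 3.082]
force: [0.0, 0.3, 0.1]
grip_width: 0.0573
grip_force: 0.0
```

Request:
{"method": "play_rows", "body": {
  "motion": [
    [[0,0,0,0,0,-0.046,0],[0,0,0,0,0,-0.046,0],[0,0,0,0,0,-0.046,0],[0,0,0,0,0,-0.046,0]]
  ]
}}

```text
time_s: 9.25
ee_pos: [0.4183, -0.3606, 0.15]
eef_rot: [-3.135, -0.008, -2.926]
force: [-0.2, -0.8, -0.8]
grip_width: 0.0469
grip_force: 0.0
```

```bash
python3 - <<'E'
from h import *
o=log();o,c=snap("w5");print(move([.4145,-.3645,.042],[np.pi,0,3.292],o["ee_pos"],o["eef_rot"]))
E
```

```text
9.25 [ 0.4183 -0.3606  0.15  ] [-3.135  -0.008  -2.9264] [-0.77  0.38  1.6  -0.01  1.16 -2.55] 0.0468848286792879 [-0.2325166  -0.83041739 -0.77788917]
(array([ 0.0146, -0.0092,  0.4321]), array([-0.0011, -0.0012,  0.0103]))
```

Request:
{"method": "play_rows", "body": {
  "motion": [
    [[0.015,-0.009,0,-0.001,-0.001,0.0103,0],[0.015,-0.009,0,-0.001,-0.001,0.0103,0],[0.015,-0.009,0,-0.001,-0.001,0.0103,0]]
  ]
}}

```text
time_s: 9.6
ee_pos: [0.4148, -0.3639, 0.1501]
eef_rot: [-3.141, -0.002, -2.991]
force: [-0.2, -0.0, -0.4]
grip_width: 0.0467
grip_force: 0.0
```

```bash
python3 - <<'E'
from h import *
o=log();o,c=snap("w6");print(move([.4145,-.3645,.042],[np.pi,0,3.292],o["ee_pos"],o["eef_rot"]))
E
```

```text
9.6 [ 0.4148 -0.3639  0.1501] [-3.1407e+00 -1.6000e-03 -2.9907e+00] [-0.79  0.38  1.6  -0.    1.17 -2.51] 0.04674050196128657 [-0.24900137 -0.03830835 -0.40756342]
(array([ 0.001 , -0.0017,  0.4324]), array([-0.0001, -0.0003,  0.0001]))
```

View pics/w6.png

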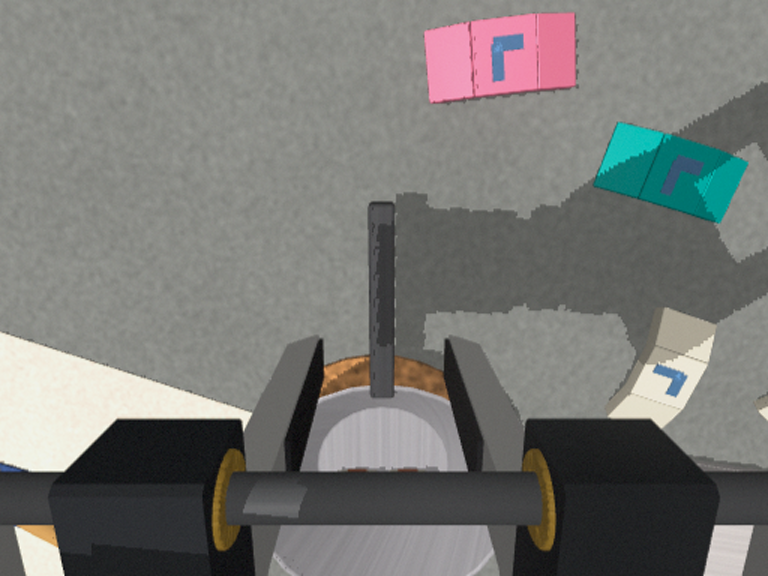

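The handle appears vertical at u≈382 (centreline 383), so the grasp is aligned. Descend and grip.

Request:
{"method": "play_rows", "body": {
  "motion": [
    [[0,-0.001,0.15,0,0,0,0],[0,-0.001,0.3,0,0,0,0],[0,-0.001,0.4,0,0,0,0],[0,-0.001,0.432,0,0,0,0],[0,-0.001,0.432,0,0,0,0],[0,-0.001,0.432,0,0,0,-1],[0,-0.001,0.432,0,0,0,-1],[0,-0.001,0.432,0,0,0,-1],[0,-0.001,0.432,0,0,0,-1],[0,-0.001,0.432,0,0,0,-1]]
  ],
  "grip_force": 60
}}

```text
time_s: 10.65
ee_pos: [0.4149, -0.3643, 0.0425]
eef_rot: [-3.14, -0.001, -2.992]
force: [-0.9, -0.5, 1.1]
grip_width: 0.0138
grip_force: 60.0
```

Request:
{"method": "play_rows", "body": {
  "motion": [
    [[0,0,0,0,0,0,-1],[0,0,0,0,0,0,-1],[0,0,0,0,0,0,-1]]
  ]
}}

```text
time_s: 10.95
ee_pos: [0.4148, -0.3643, 0.0422]
eef_rot: [-3.141, -0.001, -2.992]
force: [-1.3, -1.3, 3.1]
grip_width: 0.0135
grip_force: 60.0
```

```bash
python3 - <<'E'
from h import *; from kin import *
import pickle
o=log(); L=pickle.load(open("log.pkl","rb"))
print(o["ee_pos"],o["eef_rot"],o["qpos"],o["grip_width"],o["force"])
Q=[([1.21742178,.300471192,1.52159609,1.1e-5,1.3206838,-.06660576],[.15548892,.52731014,.22387992]),([-.1929,.1412,1.6418,.4913,1.5105,-.323],[.47799594,.06468664,.28723405])]+[(l["qpos"],l["ee_pos"]) for l in L]
def fk2(q,p):
    p,a=p[:5],p[5]
    x,A=fk(q,p); return x+Rz(q[0])@[a,0,0],A
f=lambda p:np.concatenate([fk2(q,p)[0]-x for q,x in Q])
r=least_squares(f,[.3,.4,0,.4,.25,0.0]); print(r.x,abs(r.fun).max())
x,A=fk(L[0]["qpos"],r.x[:5]); print(A-Rn.from_euler("xyz",L[0]["eef_rot"]).as_matrix())
np.save("kp.npy",r.x)
E
```

```text
[ 0.41483175 -0.36428821  0.04222273] [-3.14057246e+00 -1.43804252e-03 -2.99228341e+00] [-7.86154587e-01  5.22828979e-01  1.67259684e+00 -2.17316971e-03
  9.46200228e-01 -2.50499006e+00] 0.013459623037888122 [-1.25833383 -1.30666507  3.07309976]
[0.30367582 0.35934635 0.00640891 0.44304079 0.31976361 0.00945456] 0.03351571352783311
[[ 1.19864747e-02 -1.99973231e+00 -2.06432094e-16]
 [-1.99991709e+00 -1.17760800e-02 -3.30464822e-16]
 [ 1.37103318e-02  3.05285897e-02  2.22044605e-16]]
```

```bash
cat > ik.py <<'E'
from kin import *; import pickle
from h import move
def fk3(q,p):
    x,A=fk(q,p[:5]); return x+Rz(q[0])@[p[5],p[6],0],A@Rz(np.pi)
def fit():
    L=pickle.load(open("log.pkl","rb"))
    Q=[([1.21742178,.300471192,1.52159609,1.1e-5,1.3206838,-.06660576],[.15548892,.52731014,.22387992]),([-.1929,.1412,1.6418,.4913,1.5105,-.323],[.47799594,.06468664,.28723405])]+[(l["qpos"],l["ee_pos"]) for l in L]
    r=least_squares(lambda p:np.concatenate([fk3(q,p)[0]-x for q,x in Q]),[.3,.4,0,.4,.3,0,.03]); return r.x,abs(r.fun).max()
lo=np.array([-3.03,-.79,.23,-1.04,0,-2.55]);hi=np.array([3.03,2.21,2.52,4.18,3.07,2.55])
def ik(x,R,q0,p):
    r=least_squares(lambda q:np.concatenate([(fk3(q,p)[0]-x)*5,(Rn.from_matrix(fk3(q,p)[1].T@R)).as_rotvec()]),np.clip(q0,lo+.01,hi-.01),bounds=(lo,hi)); return r.x,abs(r.fun).max()
E
python3 - <<'E'
from ik import *
p,e=fit(); print(p,e); np.save("kp.npy",p)
L=pickle.load(open("log.pkl","rb")); q=L[-1]["qpos"]; print(fk3(q,p)[1]-Rn.from_euler("xyz",L[-1]["eef_rot"]).as_matrix())
def pose(th,yaw=np.pi/2): return (Rn.from_euler("xyz",[np.pi,0,yaw])*Rn.from_rotvec([0,np.radians(th),0])).as_matrix()
for x,th,yaw in [((.415,-.364,.25),0,-2.992),((.45,-.25,.3),0,2.6),((.5,-.1,.3),0,2.0),((.6,.17,.3),0,np.pi/2),((.6,.17,.3),30,np.pi/2),((.6,.145,.27),60,np.pi/2),((.6,.08,.27),80,np.pi/2),((.6,.02,.27),95,np.pi/2),((.6,-.035,.27),110,np.pi/2),((.6,-.035,.27),120,np.pi/2)]:
    q,e=ik(x,pose(th,yaw),q,p); print(x,th,q.round(2),round(e,4))
E
```

```text
[ 2.21250956e-01  4.24118701e-01 -4.08416052e-02  4.47488246e-01
  2.51670859e-01  1.74942146e-05  3.66011544e-02] 1.5911370487509124e-05
[[-1.11022302e-16 -2.77555756e-17 -6.19513121e-16]
 [-2.22044605e-16 -1.11022302e-16  7.43762690e-17]
 [ 5.41884246e-16  7.26415456e-17  2.22044605e-16]]
(0.415, -0.364, 0.25) 0 [-0.79  0.29  1.48  0.    1.38 -2.51] 0.0
(0.45, -0.25, 0.3) 0 [-0.58  0.17  1.5   0.    1.47 -1.61] 0.0
(0.5, -0.1, 0.3) 0 [-0.27  0.16  1.52  0.    1.46 -0.7 ] 0.0
(0.6, 0.17, 0.3) 0 [0.22 0.43 1.17 0.   1.54 0.22] 0.0
(0.6, 0.17, 0.3) 30 [ 0.01  0.39  1.3   0.53  1.46 -0.05] 0.0
(0.6, 0.145, 0.27) 60 [-0.18  0.49  1.45  1.02  1.54 -0.41] 0.0
(0.6, 0.08, 0.27) 80 [-0.33  0.63  1.44  1.25  1.77 -0.56] 0.0
(0.6, 0.02, 0.27) 95 [-0.42  0.76  1.4   1.4   1.97 -0.6 ] 0.0
(0.6, -0.035, 0.27) 110 [-0.48  0.89  1.34  1.58  2.16 -0.57] 0.0
(0.6, -0.035, 0.27) 120 [-0.46  0.94  1.36  1.73  2.24 -0.55] 0.0
```

```bash
cat > chain.py <<'E'
from h import *
def R2e(yaw,th=0): return (Rn.from_euler("xyz",[np.pi,0,yaw])*Rn.from_rotvec([0,np.radians(th),0])).as_euler("xyz")
def chain(start,wps):
    p,e=start
    for x,yaw,th in wps:
        s,t=move(x,R2e(yaw,th),p,e); n=max(np.linalg.norm(s)*.25/.05,np.linalg.norm(t)*360/8.59)
        print(x,yaw,th,"|",*s.round(3),*t.round(4),"| rows>=%.1f"%n); p,e=np.array(x),R2e(yaw,th)
E
python3 - <<'E'
from chain import *; from station import get_obs
o=get_obs()
chain((o["ee_pos"],o["eef_rot"]),[((.415,-.364,.26),-2.992,0),((.46,-.15,.30),2.6,0),((.56,.05,.30),2.0,0),((.61,.17,.30),np.pi/2,0),((.61,.17,.30),np.pi/2,40),((.61,.145,.27),np.pi/2,60),((.61,.08,.27),np.pi/2,80),((.61,.02,.27),np.pi/2,95),((.61,-.035,.265),np.pi/2,110)])
E
```

```text
(0.415, -0.364, 0.26) -2.992 0 | 0.0 0.0 -0.871 -0.0002 -0.0002 -0.0 | rows>=4.4
(0.46, -0.15, 0.3) 2.6 0 | -0.306 0.82 -0.16 0.0 -0.0 0.11 | rows>=4.6
(0.56, 0.05, 0.3) 2.0 0 | 0.07 0.892 0.0 -0.0 -0.0 0.0955 | rows>=4.5
(0.61, 0.17, 0.3) 1.5707963267948966 0 | 0.353 0.382 0.0 0.0 -0.0 0.0683 | rows>=2.9
(0.61, 0.17, 0.3) 1.5707963267948966 40 | 0.0 0.0 0.0 0.0 0.1111 0.0 | rows>=4.7
(0.61, 0.145, 0.27) 1.5707963267948966 60 | -0.154 0.0 0.028 -0.0 0.0556 0.0 | rows>=2.3
(0.61, 0.08, 0.27) 1.5707963267948966 80 | -0.13 0.0 -0.225 0.0 0.0556 -0.0 | rows>=2.3
(0.61, 0.02, 0.27) 1.5707963267948966 95 | -0.042 0.0 -0.236 0.0 0.0417 0.0 | rows>=1.7
(0.61, -0.035, 0.265) 1.5707963267948966 110 | -0.001 -0.0 -0.221 0.0 0.0417 0.0 | rows>=1.7
```

Request:
{"method": "play_rows", "body": {
  "motion": [
    [[0,0,-0.04,0,0,0,-1],[0,0,-0.12,0,0,0,-1],[0,0,-0.25,0,0,0,-1],[0,0,-0.4,0,0,0,-1],[0,0,-0.6,0,0,0,-1],[0,0,-0.75,0,0,0,-1],[0,0,-0.87,0,0,0,-1],[0,0,-0.87,0,0,0,-1]]
  ]
}}

```text
time_s: 11.75
ee_pos: [0.4158, -0.3645, 0.2643]
eef_rot: [-3.136, 0.002, -2.992]
force: [-1.0, 0.5, -1.5]
grip_width: 0.0135
grip_force: 60.0
```

```bash
python3 -c "
from h import *
o,c=snap('w7')
a=cv2.imread('pics/w7.png')
from station import camera
s=camera('scene'); b=s['frame'][:,:,::-1][80:240,100:340]
cv2.imwrite('pics/c7.png',np.vstack([cv2.resize(a,(400,300)),cv2.resize(b,(400,267))]))"
```

```text
11.75 [ 0.4158 -0.3645  0.2643] [-3.1356e+00  2.3000e-03 -2.9921e+00] [-0.79  0.28  1.46 -0.    1.4  -2.51] 0.013475974778402088 [-0.96383928  0.45187889 -1.53836882]
```

View pics/c7.png

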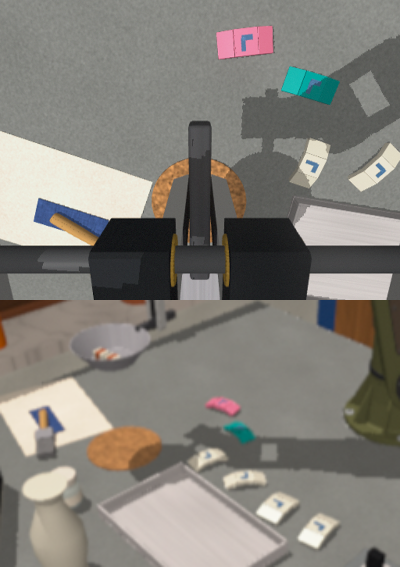

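The bowl is lifted and level, with both chips inside. Carry on to the tray.

Request:
{"method": "play_rows", "body": {
  "motion": [
    [[-0.02,0.05,-0.02,0,0,0.01,-1],[-0.07,0.18,-0.04,0,0,0.025,-1],[-0.12,0.33,-0.08,0,0,0.045,-1],[-0.18,0.48,-0.1,0,0,0.065,-1],[-0.24,0.63,-0.13,0,0,0.085,-1],[-0.28,0.75,-0.16,0,0,0.1,-1],[-0.306,0.82,-0.16,0,0,0.11,-1],[-0.306,0.82,-0.16,0,0,0.11,-1]]
  ]
}}

```text
time_s: 12.65
ee_pos: [0.4602, -0.1478, 0.298]
eef_rot: [-3.14, -0.003, 2.601]
force: [-0.2, -0.4, -3.0]
grip_width: 0.0133
grip_force: 60.0
```

Request:
{"method": "play_rows", "body": {
  "motion": [
    [[0,0.06,0,0,0,0.008,-1],[0.01,0.2,0,0,0,0.022,-1],[0.03,0.36,0,0,0,0.04,-1],[0.05,0.52,0,0,0,0.056,-1],[0.06,0.68,0,0,0,0.073,-1],[0.07,0.82,0,0,0,0.088,-1],[0.07,0.892,0,0,0,0.0955,-1],[0.07,0.892,0,0,0,0.0955,-1]]
  ]
}}

```text
time_s: 13.45
ee_pos: [0.5607, 0.0512, 0.2969]
eef_rot: [-3.137, -0.001, 2.002]
force: [0.1, -0.7, -2.5]
grip_width: 0.0136
grip_force: 60.0
```

Request:
{"method": "play_rows", "body": {
  "motion": [
    [[0.03,0.03,0,0,0,0.006,-1],[0.1,0.11,0,0,0,0.02,-1],[0.2,0.22,0,0,0,0.04,-1],[0.3,0.32,0,0,0,0.058,-1],[0.353,0.382,0,0,0,0.0683,-1],[0.353,0.382,0,0,0,0.0683,-1],[0.353,0.382,0,0,0,0.0683,-1]]
  ]
}}

```text
time_s: 14.15
ee_pos: [0.6104, 0.1689, 0.2978]
eef_rot: [-3.139, 0.002, 1.573]
force: [0.5, -0.3, -2.1]
grip_width: 0.0136
grip_force: 60.0
```

```bash
python3 - <<'E'
from chain import *; o=log()
print(o["ee_pos"],o["eef_rot"],o["grip_width"])
chain((o["ee_pos"],o["eef_rot"]),[((.61,.17,.30),np.pi/2,40),((.61,.145,.27),np.pi/2,60),((.61,.08,.27),np.pi/2,80),((.61,.02,.27),np.pi/2,95),((.61,-.035,.265),np.pi/2,110)])
from station import camera
t=camera("top"); np.savez("top1.npz",**t); s=camera("scene")
cv2.imwrite("pics/c8.png",np.hstack([cv2.resize(t["frame"][:,:,::-1],(400,300)),cv2.resize(s["frame"][:,:,::-1],(400,300))]))
E
```

```text
[0.61041916 0.16885506 0.29781896] [-3.13864498e+00  1.50025482e-03  1.57289362e+00] 0.013609561722609994
(0.61, 0.17, 0.3) 1.5707963267948966 40 | 0.005 -0.002 -0.009 -0.0006 0.1114 0.0002 | rows>=4.7
(0.61, 0.145, 0.27) 1.5707963267948966 60 | -0.154 0.0 0.028 -0.0 0.0556 0.0 | rows>=2.3
(0.61, 0.08, 0.27) 1.5707963267948966 80 | -0.13 0.0 -0.225 0.0 0.0556 -0.0 | rows>=2.3
(0.61, 0.02, 0.27) 1.5707963267948966 95 | -0.042 0.0 -0.236 0.0 0.0417 0.0 | rows>=1.7
(0.61, -0.035, 0.265) 1.5707963267948966 110 | -0.001 -0.0 -0.221 0.0 0.0417 0.0 | rows>=1.7
```

View pics/c8.png

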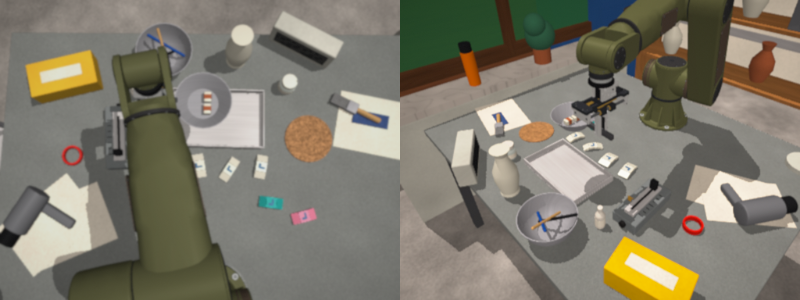

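The bowl is level over the tray with its chips inside, and the mat is clear at (308,138) in the left half. Now tip it.

Request:
{"method": "play_rows", "body": {
  "motion": [
    [[0,0,0,0,0.01,0,-1],[0,0,0,0,0.03,0,-1],[0,0,0,0,0.05,0,-1],[0,0,0,0,0.07,0,-1],[0,0,0,0,0.09,0,-1],[0,0,0,0,0.105,0,-1],[0,0,0,0,0.111,0,-1],[0,0,0,0,0.111,0,-1]]
  ]
}}

```text
time_s: 15.05
ee_pos: [0.6104, 0.1682, 0.2982]
eef_rot: [-3.14, -0.697, 1.567]
force: [0.3, -0.6, -1.3]
grip_width: 0.0138
grip_force: 60.0
```

Request:
{"method": "play_rows", "body": {
  "motion": [
    [[-0.04,0,0.007,0,0.014,0,-1],[-0.08,0,0.014,0,0.028,0,-1],[-0.12,0,0.021,0,0.042,0,-1],[-0.154,0,0.028,0,0.0556,0,-1],[-0.154,0,0.028,0,0.0556,0,-1]]
  ]
}}

```text
time_s: 15.55
ee_pos: [0.61, 0.1437, 0.2664]
eef_rot: [-3.132, -1.046, 1.56]
force: [-0.6, 0.0, -2.3]
grip_width: 0.0136
grip_force: 60.0
```

Request:
{"method": "play_rows", "body": {
  "motion": [
    [[-0.03,0,-0.05,0,0.012,0,-1],[-0.06,0,-0.1,0,0.025,0,-1],[-0.09,0,-0.16,0,0.04,0,-1],[-0.13,0,-0.225,0,0.0556,0,-1],[-0.13,0,-0.225,0,0.0556,0,-1]]
  ]
}}

```text
time_s: 16.05
ee_pos: [0.6104, 0.0787, 0.2675]
eef_rot: [-3.117, -1.394, 1.546]
force: [0.6, 1.2, -1.8]
grip_width: 0.0134
grip_force: 60.0
```

Request:
{"method": "play_rows", "body": {
  "motion": [
    [[-0.01,0,-0.06,0,0.01,0,-1],[-0.02,0,-0.12,0,0.02,0,-1],[-0.03,0,-0.18,0,0.03,0,-1],[-0.042,0,-0.236,0,0.0417,0,-1],[-0.042,0,-0.236,0,0.0417,0,-1]]
  ]
}}

```text
time_s: 16.55
ee_pos: [0.6105, 0.0204, 0.2681]
eef_rot: [-0.041, -1.487, -1.529]
force: [-0.3, 0.4, -1.8]
grip_width: 0.0135
grip_force: 60.0
```

Request:
{"method": "play_rows", "body": {
  "motion": [
    [[0,0,-0.055,0,0.01,0,-1],[0,0,-0.11,0,0.02,0,-1],[0,0,-0.165,0,0.03,0,-1],[0,0,-0.22,0,0.0417,0,-1],[0,0,-0.22,0,0.0417,0,-1],[0,0,-0.22,0,0.0417,0,-1],[0,0,-0.22,0,0.0417,0,-1]]
  ]
}}

```text
time_s: 17.25
ee_pos: [0.6105, -0.0332, 0.2651]
eef_rot: [0.0, -1.227, -1.57]
force: [0.6, 0.2, -0.7]
grip_width: 0.0134
grip_force: 60.0
```

```bash
python3 - <<'E'
from chain import *; o=log()
print(o["ee_pos"],o["eef_rot"],o["qpos"].round(2),o["grip_width"])
from station import camera
t=camera("top"); s=camera("scene");
cv2.imwrite("pics/c9.png",np.hstack([cv2.resize(t["frame"][70:230,190:390,::-1],(400,320)),cv2.resize(s["frame"][100:300,140:390,::-1],(400,320))]))
E
```

```text
[ 0.6105486  -0.03324244  0.26510061] [ 3.28976969e-05 -1.22651979e+00 -1.56959025e+00] [-0.47  0.91  1.31  1.58  2.15 -0.56] 0.013430141089697003
```

View pics/c9.png

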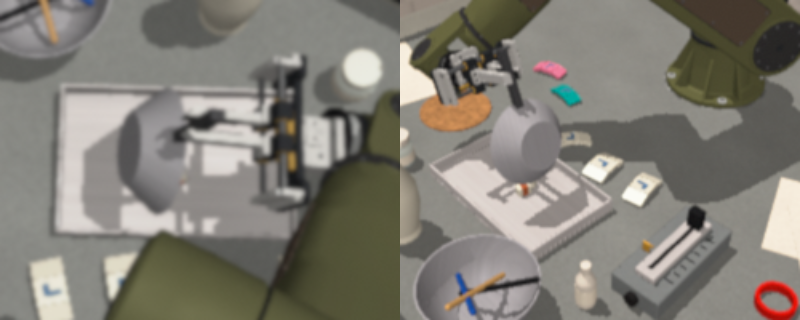

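```bash
python3 - <<'E'
from chain import *; 
chain((np.array([.61,-.035,.265]),R2e(np.pi/2,110)),[((.61,-.035,.34),np.pi/2,110),((.61,.08,.34),np.pi/2,60),((.61,.15,.32),np.pi/2,0),((.56,.05,.30),2.0,0),((.46,-.15,.30),2.6,0),((.415,-.364,.26),-2.992,0)])
E
```

```text
(0.61, -0.035, 0.34) 1.5707963267948966 110 | 0.282 0.0 0.103 0.0 0.0 0.0 | rows>=1.5
(0.61, 0.08, 0.34) 1.5707963267948966 60 | -0.157 0.0 0.432 -0.0 -0.1389 -0.0 | rows>=5.8
(0.61, 0.15, 0.32) 1.5707963267948966 0 | 0.071 -0.0 0.282 0.0 -0.1667 -0.0 | rows>=7.0
(0.56, 0.05, 0.3) 2.0 0 | -0.4 -0.2 0.08 -0.0 0.0 -0.0683 | rows>=2.9
(0.46, -0.15, 0.3) 2.6 0 | -0.561 -0.697 -0.0 0.0 0.0 -0.0955 | rows>=4.5
(0.415, -0.364, 0.26) -2.992 0 | -0.287 -0.826 0.16 -0.0 0.0 -0.11 | rows>=4.6
```

Request:
{"method": "play_rows", "body": {
  "motion": [
    [[0.14,0,0.05,0,0,0,-1],[0.282,0,0.103,0,0,0,-1],[0.282,0,0.103,0,0,0,-1],[0.282,0,0.103,0,0,0,-1]]
  ]
}}

```text
time_s: 17.75
ee_pos: [0.6103, -0.0339, 0.3398]
eef_rot: [0.0, -1.224, -1.571]
force: [-0.7, -0.7, -2.0]
grip_width: 0.0139
grip_force: 60.0
```

Request:
{"method": "play_rows", "body": {
  "motion": [
    [[-0.026,0,0.07,0,-0.022,0,-1],[-0.052,0,0.14,0,-0.045,0,-1],[-0.08,0,0.22,0,-0.068,0,-1],[-0.105,0,0.29,0,-0.09,0,-1],[-0.13,0,0.36,0,-0.113,0,-1],[-0.157,0,0.432,0,-0.1389,0,-1],[-0.157,0,0.432,0,-0.1389,0,-1],[-0.157,0,0.432,0,-0.1389,0,-1]]
  ]
}}

```text
time_s: 18.55
ee_pos: [0.6102, 0.0811, 0.3386]
eef_rot: [-3.138, -1.047, 1.569]
force: [0.3, -1.0, -1.7]
grip_width: 0.0135
grip_force: 60.0
```

Request:
{"method": "play_rows", "body": {
  "motion": [
    [[0.01,0,0.04,0,-0.022,0,-1],[0.02,0,0.08,0,-0.044,0,-1],[0.03,0,0.12,0,-0.066,0,-1],[0.04,0,0.16,0,-0.088,0,-1],[0.05,0,0.2,0,-0.11,0,-1],[0.06,0,0.24,0,-0.132,0,-1],[0.071,0,0.282,0,-0.155,0,-1],[0.071,0,0.282,0,-0.1667,0,-1],[0.071,0,0.282,0,-0.1667,0,-1]]
  ]
}}

```text
time_s: 19.45
ee_pos: [0.6101, 0.1515, 0.3164]
eef_rot: [-3.134, 0.002, 1.573]
force: [-0.3, -0.7, -1.7]
grip_width: 0.0135
grip_force: 60.0
```

Request:
{"method": "play_rows", "body": {
  "motion": [
    [[-0.13,-0.06,0.02,0,0,-0.022,-1],[-0.26,-0.13,0.05,0,0,-0.045,-1],[-0.4,-0.2,0.08,0,0,-0.0683,-1],[-0.4,-0.2,0.08,0,0,-0.0683,-1]]
  ]
}}

```text
time_s: 19.85
ee_pos: [0.5586, 0.0463, 0.2972]
eef_rot: [-3.137, -0.004, 2.001]
force: [-0.4, 1.1, -1.3]
grip_width: 0.0135
grip_force: 60.0
```

Request:
{"method": "play_rows", "body": {
  "motion": [
    [[-0.1,-0.13,0,0,0,-0.02,-1],[-0.22,-0.28,0,0,0,-0.04,-1],[-0.34,-0.42,0,0,0,-0.06,-1],[-0.46,-0.57,0,0,0,-0.08,-1],[-0.561,-0.697,0,0,0,-0.0955,-1],[-0.561,-0.697,0,0,0,-0.0955,-1]]
  ]
}}

```text
time_s: 20.45
ee_pos: [0.4584, -0.153, 0.2988]
eef_rot: [3.141, -0.003, 2.596]
force: [0.1, 0.6, -1.2]
grip_width: 0.0134
grip_force: 60.0
```

Request:
{"method": "play_rows", "body": {
  "motion": [
    [[-0.06,-0.16,0.03,0,0,-0.022,-1],[-0.12,-0.33,0.06,0,0,-0.044,-1],[-0.17,-0.5,0.1,0,0,-0.066,-1],[-0.23,-0.66,0.13,0,0,-0.088,-1],[-0.287,-0.826,0.16,0,0,-0.11,-1],[-0.287,-0.826,0.16,0,0,-0.11,-1],[-0.287,-0.826,0.16,0,0,-0.11,-1]]
  ]
}}

```text
time_s: 21.15
ee_pos: [0.415, -0.3638, 0.2585]
eef_rot: [3.139, -0.002, -2.998]
force: [-0.1, 0.6, -1.1]
grip_width: 0.0135
grip_force: 60.0
```

```bash
python3 - <<'E'
from chain import *; o=log()
print(o["ee_pos"],o["eef_rot"],o["qpos"].round(2),o["grip_width"])
chain((o["ee_pos"],o["eef_rot"]),[((.4148,-.3643,.060),-2.992,0),((.4148,-.3643,.0424),-2.992,0)])
from station import camera
t=camera("top"); np.savez("top2.npz",**t);s=camera("scene");
cv2.imwrite("pics/c10.png",np.hstack([cv2.resize(t["frame"][70:260,190:440,::-1],(400,304)),cv2.resize(s["frame"][40:240,90:340,::-1],(400,304))]))
E
```

```text
[ 0.41497152 -0.36376325  0.25853944] [ 3.13882586e+00 -1.65140473e-03 -2.99778602e+00] [-0.79  0.28  1.46  0.    1.4  -2.5 ] 0.013507785533482378
(0.4148, -0.3643, 0.06) -2.992 0 | -0.0 -0.004 0.794 0.0004 -0.0003 -0.0009 | rows>=4.0
(0.4148, -0.3643, 0.0424) -2.992 0 | 0.0 -0.0 0.07 0.0 0.0 0.0 | rows>=0.4
```

View pics/c10.png

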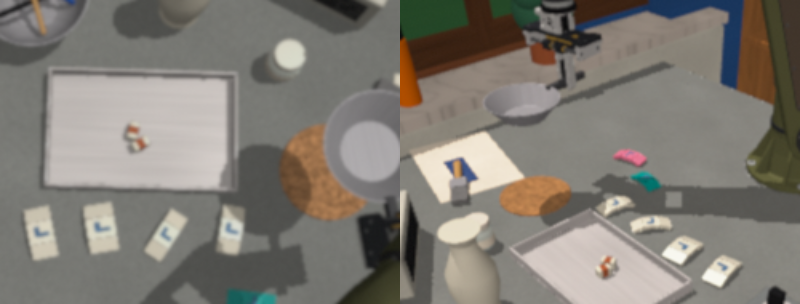

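Both chips lie mid-tray, at (137,137) in the left half, and the bowl is empty. Set it down.

Request:
{"method": "play_rows", "body": {
  "motion": [
    [[0,-0.004,0.2,0,0,-0.001,-1],[0,-0.004,0.4,0,0,-0.001,-1],[0,-0.004,0.6,0,0,-0.001,-1],[0,-0.004,0.75,0,0,-0.001,-1],[0,-0.004,0.8,0,0,-0.001,-1],[0,-0.004,0.83,0,0,-0.001,-1],[0,-0.004,0.85,0,0,-0.001,-1],[0,-0.004,0.862,0,0,-0.001,-1],[0,-0.004,0.864,0,0,-0.001,-1],[0,-0.004,0.864,0,0,-0.001,-1]]
  ]
}}

```text
time_s: 22.25
ee_pos: [0.4154, -0.365, 0.0447]
eef_rot: [-3.14, -0.001, -2.986]
force: [0.0, -0.4, -1.3]
grip_width: 0.0137
grip_force: 60.0
```

Request:
{"method": "play_rows", "body": {
  "motion": [
    [[0,0,0.005,0,0,0,-1],[0,0,0.009,0,0,0,-1],[0,0,0.009,0,0,0,-1]]
  ]
}}

```text
time_s: 22.55
ee_pos: [0.4151, -0.365, 0.042]
eef_rot: [-3.14, -0.001, -2.986]
force: [-2.9, 0.0, 3.7]
grip_width: 0.0135
grip_force: 60.0
```

Request:
{"method": "play_rows", "body": {
  "motion": [
    [[0,0,-0.002,0,0,0,0],[0,0,-0.002,0,0,0,0],[0,0,-0.002,0,0,0,0],[0,0,-0.002,0,0,0,0],[0,0,-0.2,0,0,0,0],[0,0,-0.4,0,0,0,0],[0,0,-0.6,0,0,0,0],[0,0,-0.8,0,0,0,0],[0,0,-1,0,0,0,0],[0,0,-1,0,0,0,0]]
  ],
  "grip_force": 20
}}

```text
time_s: 23.55
ee_pos: [0.4165, -0.3655, 0.2986]
eef_rot: [-3.132, 0.005, -2.986]
force: [1.1, 0.3, -0.4]
grip_width: 0.0468
grip_force: 0.0
```

```bash
python3 - <<'E'
from chain import *; o=log()
print(o["ee_pos"],o["eef_rot"],o["qpos"].round(2),o["grip_width"])
chain((o["ee_pos"],o["eef_rot"]),[((.42,-.18,.34),-np.pi+.08,0),((.43,0,.36),np.pi,0)])
E
```

```text
[ 0.4165193  -0.36546344  0.29863261] [-3.13212402  0.00484899 -2.98587072] [-0.79  0.26  1.4  -0.    1.47 -2.51] 0.04681192021282346
(0.42, -0.18, 0.34) -3.061592653589793 0 | -0.13 0.729 -0.172 -0.0015 0.0008 0.012 | rows>=3.8
(0.43, 0, 0.36) 3.141592653589793 0 | -0.097 0.714 -0.08 -0.0 -0.0 0.0127 | rows>=3.6
```

Request:
{"method": "play_rows", "body": {
  "motion": [
    [[-0.13,0.729,-0.165,0,0,0.012,1],[-0.13,0.729,-0.165,0,0,0.012,1],[-0.13,0.729,-0.165,0,0,0.012,1],[-0.13,0.729,-0.165,0,0,0.012,1],[-0.13,0.729,-0.165,0,0,0.012,1],[-0.13,0.729,-0.165,0,0,0.012,1]]
  ]
}}

```text
time_s: 24.15
ee_pos: [0.4195, -0.179, 0.3326]
eef_rot: [-3.14, -0.001, -3.06]
force: [-0.5, 0.5, 0.1]
grip_width: 0.0915
grip_force: 0.0
```

Request:
{"method": "play_rows", "body": {
  "motion": [
    [[-0.097,0.714,-0.08,0,0,0.0127,1],[-0.097,0.714,-0.08,0,0,0.0127,1],[-0.097,0.714,-0.08,0,0,0.0127,1],[-0.097,0.714,-0.08,0,0,0.0127,1],[-0.097,0.714,-0.08,0,0,0.0127,1],[-0.097,0.714,-0.08,0,0,0.0127,1],[-0.097,0.714,-0.08,0,0,0.0127,1]]
  ]
}}

```text
time_s: 24.85
ee_pos: [0.4294, -0.0008, 0.3519]
eef_rot: [-3.141, -0.003, 3.14]
force: [0.2, 1.0, 0.2]
grip_width: 0.0937
grip_force: 0.0
```

```bash
cat > sh.py <<'E'
from h import *
def sherds(c,z=.02,pr=True):
    "cream blobs + blue mark, fill, minAreaRect on plane z"
    hsv=cv2.cvtColor(c["frame"],cv2.COLOR_RGB2HSV)
    m=cv2.inRange(hsv,(15,12,110),(40,120,255)); m=cv2.morphologyEx(m,cv2.MORPH_CLOSE,np.ones((5,5)))
    cs,_=cv2.findContours(m,cv2.RETR_EXTERNAL,cv2.CHAIN_APPROX_NONE); out=[]
    for q in cs:
        if cv2.contourArea(q)<250: continue
        P=np.array([plane(c,*x[0],z)[:2] for x in q],np.float32); r=cv2.minAreaRect(P); (w,h),a=r[1],r[2]
        if w<h: w,h,a=h,w,a-90
        if not(.06<w<.11 and .028<h<.065): continue
        M=cv2.moments(q); u,v=M["m10"]/M["m00"],M["m01"]/M["m00"]
        out.append((np.array(r[0]),w,h,a)); 
        if pr: print(np.round(r[0],4),"len %.3f wid %.3f ang %.1f"%(w,h,a),"px %.0f %.0f"%(u,v),"depth",np.round(depth(c,u,v),3))
    return out
E
python3 - <<'E'
from sh import *
from station import camera
camera("top");camera("top")
t=camera("top"); np.savez("top3.npz",**t)
o,c=snap("w11"); sherds(c); print("top"); sherds(t)
E
```

```text
25.0 [ 0.4293 -0.0005  0.3522] [-3.1406e+00 -2.0000e-03  3.1403e+00] [-0.09 -0.05  1.62 -0.    1.57 -1.66] 0.09417568363137233 [-0.72674479 -0.22223359  0.06772729]
top
```

View pics/w11.png

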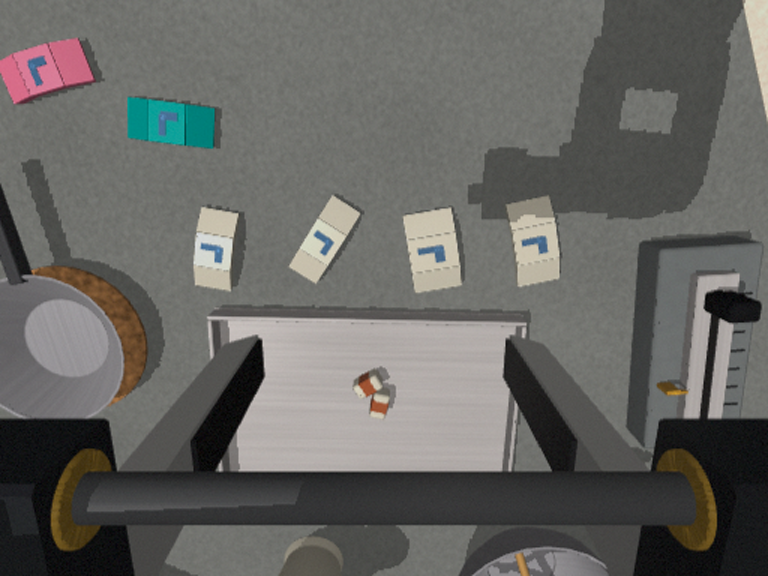

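Four sherds lie at (216,249), (325,239), (432,250) and (534,241) in 768 px scale, and the chips at (368,384) and (379,405) in the tray. The mask needs fixing.

```bash
sed -i 's/^    m=cv2.inRange.*$/    f=c["frame"].astype(int); m=(((f[...,0]-f[...,2]>14)\&(f[...,0]>110)\&(f[...,0]-f[...,2]<75)\&(f[...,1]-f[...,2]>5))*255).astype(np.uint8); m=cv2.morphologyEx(m,cv2.MORPH_CLOSE,np.ones((7,7)))/' sh.py
python3 - <<'E'
from sh import *
c=dict(np.load("w11.npz"));t=dict(np.load("top3.npz"));print(c["frame"][168,136],c["frame"][150,135],c["frame"][185,180])
sherds(c,.012);print("top");sherds(t,.012)
# two-view height of blue marks
def marks(c):
    f=c["frame"].astype(int); b=(((f[...,2]-f[...,0]>30)&(f[...,2]-f[...,1]>12))*255).astype(np.uint8); n,l,s,ce=cv2.connectedComponentsWithStats(b); return [ce[i] for i in range(1,n) if 6<s[i,4]<200]
A=marks(c);B=marks(t)
for a in A:
  pa=plane(c,*a,.02)
  for b in B:
    if np.linalg.norm(plane(t,*b,.02)-pa)<.02: print(a.round(1),[x.round(3) for x in tri(ray(c,*a),ray(t,*b))])
E
```

```text
[215 217 212] [200 192 174] [109 111 109]
[0.4502 0.0489] len 0.082 wid 0.050 ang 9.8 px 288 166 depth [0.448 0.048 0.017]
[0.4408 0.1517] len 0.087 wid 0.046 ang 11.0 px 356 160 depth [0.439 0.149 0.019]
[ 0.4389 -0.0624] len 0.087 wid 0.034 ang -33.1 px 216 159 depth [ 0.437 -0.061  0.019]
top
[0.442  0.1541] len 0.087 wid 0.045 ang 10.7 px 215 215 depth [0.442 0.153 0.019]
[110.  80.] [array([ 0.323, -0.205,  0.022]), np.float64(0.002)]
[357.8 161.9] [array([ 0.444,  0.159, -0.001]), np.float64(0.001)]
[142.3 167.1] [array([ 0.448, -0.168,  0.03 ]), np.float64(0.003)]
```

```bash
python3 - <<'E'
from chain import *; from station import get_obs
c=dict(np.load("w11.npz"))
print("s2",np.mean([plane(c,u/1.5,v/1.5,.005)[:2] for u,v in[(201,208),(240,212),(234,290),(196,285)]],0))
print("chips",plane(c,368/1.5,384/1.5,.015),plane(c,379/1.5,405/1.5,.015))
print("tray corners",[plane(c,u/1.5,v/1.5,.03)[:2].round(3) for u,v in[(209,314),(529,314)]])
o=get_obs()
chain((o["ee_pos"],o["eef_rot"]),[((.4502,.0489,.12),np.pi+.171,0),((.4502,.0489,.024),np.pi+.171,0),((.4502,.0489,.10),np.pi+.171,0),((.571,.08,.10),np.pi,0),((.571,.08,.031),np.pi,0),((.571,.08,.12),np.pi,0),((.43,0,.352),np.pi,0)])
E
```

```text
s2 [ 0.45053542 -0.17304163]
chips [ 0.59835769 -0.01828694  0.015     ] [ 0.62392958 -0.0063063   0.015     ]
tray corners [array([ 0.512, -0.179]), array([0.512, 0.147])]
(0.4502, 0.0489, 0.12) 3.312592653589793 0 | -0.085 0.198 0.929 -0.0001 -0.0003 -0.0274 | rows>=4.8
(0.4502, 0.0489, 0.024) 3.312592653589793 0 | 0.0 0.0 0.384 0.0 0.0 0.0 | rows>=1.9
(0.4502, 0.0489, 0.1) 3.312592653589793 0 | 0.0 -0.0 -0.304 0.0 0.0 0.0 | rows>=1.5
(0.571, 0.08, 0.1) 3.141592653589793 0 | -0.497 0.04 -0.0 -0.0 0.0 0.0272 | rows>=2.5
(0.571, 0.08, 0.031) 3.141592653589793 0 | 0.0 -0.0 0.276 0.0 0.0 0.0 | rows>=1.4
(0.571, 0.08, 0.12) 3.141592653589793 0 | 0.0 0.0 -0.356 0.0 0.0 0.0 | rows>=1.8
(0.43, 0, 0.352) 3.141592653589793 0 | 0.564 -0.32 -0.928 0.0 0.0 0.0 | rows>=5.7
```

Request:
{"method": "play_rows", "body": {
  "motion": [
    [[-0.085,0.198,0.929,0,0,-0.0274,0.6],[-0.085,0.198,0.929,0,0,-0.0274,0.6],[-0.085,0.198,0.929,0,0,-0.0274,0.6],[-0.085,0.198,0.929,0,0,-0.0274,0.6],[-0.085,0.198,0.929,0,0,-0.0274,0.6],[-0.085,0.198,0.929,0,0,-0.0274,0.6],[-0.085,0.198,0.929,0,0,-0.0274,0.6],[-0.085,0.198,0.929,0,0,-0.0274,0.6]]
  ]
}}

```text
time_s: 25.85
ee_pos: [0.4512, 0.0494, 0.1224]
eef_rot: [-3.14, 0.002, -2.97]
force: [0.0, 0.2, -0.6]
grip_width: 0.0748
grip_force: 0.0
```

Request:
{"method": "play_rows", "body": {
  "motion": [
    [[0,0,0.15,0,0,0,0.6],[0,0,0.3,0,0,0,0.6],[0,0,0.38,0,0,0,0.6],[0,0,0.38,0,0,0,0.6],[0,0,0.38,0,0,0,-1],[0,0,0.38,0,0,0,-1],[0,0,0.38,0,0,0,-1],[0,0,0.38,0,0,0,-1],[0,0,0.38,0,0,0,-1],[0,0,0.38,0,0,0,-1]]
  ],
  "grip_force": 20
}}

```text
time_s: 26.85
ee_pos: [0.4507, 0.0498, 0.0262]
eef_rot: [-3.141, 0.0, -2.969]
force: [-1.7, 0.3, 9.8]
grip_width: 0.0496
grip_force: 20.0
```

Request:
{"method": "play_rows", "body": {
  "motion": [
    [[0,0,-0.08,0,0,0,-1],[0,0,-0.2,0,0,0,-1],[0,0,-0.304,0,0,0,-1],[0,0,-0.304,0,0,0,-1]]
  ]
}}

```text
time_s: 27.25
ee_pos: [0.4516, 0.0499, 0.1043]
eef_rot: [-3.14, 0.004, -2.969]
force: [0.0, -0.1, -1.5]
grip_width: 0.0497
grip_force: 20.0
```

Request:
{"method": "play_rows", "body": {
  "motion": [
    [[-0.15,0.01,0,0,0,0.01,-1],[-0.32,0.03,0,0,0,0.02,-1],[-0.497,0.04,0,0,0,0.0272,-1],[-0.497,0.04,0,0,0,0.0272,-1],[-0.497,0.04,0,0,0,0.0272,-1],[-0.497,0.04,0.15,0,0,0.0272,-1],[-0.497,0.04,0.24,0,0,0.0272,-1],[-0.497,0.04,0.27,0,0,0.0272,-1],[-0.497,0.04,0.276,0,0,0.0272,-1],[-0.497,0.04,0.276,0,0,0.0272,-1]]
  ]
}}

```text
time_s: 28.25
ee_pos: [0.5706, 0.0808, 0.0327]
eef_rot: [-3.141, -0.001, -3.14]
force: [0.5, 0.5, -1.1]
grip_width: 0.05
grip_force: 20.0
```

Request:
{"method": "play_rows", "body": {
  "motion": [
    [[0,0,0.006,0,0,0,-1],[0,0,0.006,0,0,0,0.5],[0,0,0.006,0,0,0,0.5],[0,0,0.006,0,0,0,0.5],[0,0,0.006,0,0,0,0.5],[0,0,-0.12,0,0,0,0.5],[0,0,-0.35,0,0,0,0.5],[0,0,-0.35,0,0,0,0.5]]
  ]
}}

```text
time_s: 29.05
ee_pos: [0.573, 0.0812, 0.125]
eef_rot: [-3.141, 0.006, -3.14]
force: [-0.5, 0.1, -0.1]
grip_width: 0.0705
grip_force: 0.0
```

Request:
{"method": "play_rows", "body": {
  "motion": [
    [[0.564,-0.32,-0.928,0,0,0,0.6],[0.564,-0.32,-0.928,0,0,0,0.6],[0.564,-0.32,-0.928,0,0,0,0.6],[0.564,-0.32,-0.928,0,0,0,0.6],[0.564,-0.32,-0.928,0,0,0,0.6],[0.564,-0.32,-0.928,0,0,0,0.6],[0.564,-0.32,-0.928,0,0,0,0.6],[0.564,-0.32,-0.928,0,0,0,0.6]]
  ]
}}

```text
time_s: 29.85
ee_pos: [0.4304, 0.001, 0.3515]
eef_rot: [-3.141, -0.001, -3.14]
force: [0.4, 0.4, -0.1]
grip_width: 0.0755
grip_force: 0.0
```

```bash
cat > nxt.py <<'E'
import sys
from sh import *; from chain import *; from station import camera
# usage: nxt.py approx_x approx_y place_x place_y
a=np.array([float(sys.argv[1]),float(sys.argv[2])]); pl=[float(sys.argv[3]),float(sys.argv[4])]
camera("top")
o,c=snap("w_%d"%(o_:=np.random.randint(1e6))) if 0 else snap("wlast")
S=sherds(c,.012)
if len(sys.argv)>5: b=(a,0,0,float(sys.argv[5]))
else: b=min(S,key=lambda s:np.linalg.norm(s[0]-a))
x,ang=b[0],np.radians(b[3]); yaw=np.pi+ang
X=lambda z:(x[0],x[1],z)
chain((o["ee_pos"],o["eef_rot"]),[(X(.12),yaw,0),(X(.0255),yaw,0),(X(.10),yaw,0),((*pl,.10),np.pi,0),((*pl,.031),np.pi,0),((*pl,.12),np.pi,0),((.43,0,.352),np.pi,0)])
E
python3 nxt.py .4408 .1517 .671 .08
```

```text
29.9 [0.4304 0.0011 0.3506] [-3.1409e+00 -2.7000e-03 -3.1400e+00] [-0.08 -0.04  1.62 -0.    1.57 -1.65] 0.07528752200623216 [ 0.31374115  0.34269116 -0.60568881]
[0.5719 0.0811] len 0.081 wid 0.051 ang 0.4 px 305 240 depth [0.566 0.079 0.023]
[0.4407 0.1516] len 0.088 wid 0.046 ang 11.1 px 355 160 depth [0.439 0.149 0.018]
[ 0.439  -0.0624] len 0.087 wid 0.034 ang -32.9 px 215 159 depth [ 0.437 -0.061  0.018]
(np.float64(0.4406896233558655), np.float64(0.15164199471473694), 0.12) 3.3360594061274966 0 | -0.045 0.603 0.922 -0.0001 -0.0004 -0.0307 | rows>=5.5
(np.float64(0.4406896233558655), np.float64(0.15164199471473694), 0.0255) 3.3360594061274966 0 | 0.0 -0.0 0.378 0.0 0.0 0.0 | rows>=1.9
(np.float64(0.4406896233558655), np.float64(0.15164199471473694), 0.1) 3.3360594061274966 0 | 0.0 0.0 -0.298 0.0 0.0 0.0 | rows>=1.5
(0.671, 0.08, 0.1) 3.141592653589793 0 | -0.848 -0.459 -0.0 0.0 -0.0 0.031 | rows>=4.8
(0.671, 0.08, 0.031) 3.141592653589793 0 | 0.0 -0.0 0.276 0.0 0.0 0.0 | rows>=1.4
(0.671, 0.08, 0.12) 3.141592653589793 0 | 0.0 0.0 -0.356 0.0 0.0 0.0 | rows>=1.8
(0.43, 0, 0.352) 3.141592653589793 0 | 0.964 -0.32 -0.928 0.0 0.0 0.0 | rows>=6.9
```

Request:
{"method": "play_rows", "body": {
  "motion": [
    [[-0.045,0.603,0.922,0,0,-0.0307,0.6],[-0.045,0.603,0.922,0,0,-0.0307,0.6],[-0.045,0.603,0.922,0,0,-0.0307,0.6],[-0.045,0.603,0.922,0,0,-0.0307,0.6],[-0.045,0.603,0.922,0,0,-0.0307,0.6],[-0.045,0.603,0.922,0,0,-0.0307,0.6],[-0.045,0.603,0.922,0,0,-0.0307,0.6],[-0.045,0.603,0.922,0,0,-0.0307,0.6],[-0.045,0.603,0.922,0,0,-0.0307,0.6]]
  ]
}}

```text
time_s: 30.85
ee_pos: [0.4415, 0.1511, 0.1222]
eef_rot: [-3.141, -0.0, -2.948]
force: [-0.3, -0.1, 1.4]
grip_width: 0.0751
grip_force: 0.0
```

Request:
{"method": "play_rows", "body": {
  "motion": [
    [[0,0,0.15,0,0,0,0.6],[0,0,0.3,0,0,0,0.6],[0,0,0.378,0,0,0,0.6],[0,0,0.378,0,0,0,0.6],[0,0,0.378,0,0,0,-1],[0,0,0.378,0,0,0,-1],[0,0,0.378,0,0,0,-1],[0,0,0.378,0,0,0,-1],[0,0,0.378,0,0,0,-1],[0,0,0.378,0,0,0,-1]]
  ]
}}

```text
time_s: 31.85
ee_pos: [0.4412, 0.1515, 0.0272]
eef_rot: [-3.141, -0.001, -2.947]
force: [-0.6, -1.3, 6.9]
grip_width: 0.0436
grip_force: 20.0
```

Request:
{"method": "play_rows", "body": {
  "motion": [
    [[0,0,-0.08,0,0,0,-1],[0,0,-0.2,0,0,0,-1],[0,0,-0.298,0,0,0,-1],[0,0,-0.298,0,0,0,-1]]
  ]
}}

```text
time_s: 32.25
ee_pos: [0.4423, 0.1519, 0.1038]
eef_rot: [-3.141, 0.003, -2.947]
force: [0.2, -0.8, -1.6]
grip_width: 0.0438
grip_force: 20.0
```

Request:
{"method": "play_rows", "body": {
  "motion": [
    [[-0.12,-0.07,0,0,0,0.01,-1],[-0.28,-0.15,0,0,0,0.02,-1],[-0.44,-0.24,0,0,0,0.031,-1],[-0.6,-0.33,0,0,0,0.031,-1],[-0.75,-0.41,0,0,0,0.031,-1],[-0.848,-0.459,0,0,0,0.031,-1],[-0.848,-0.459,0,0,0,0.031,-1],[-0.848,-0.459,0,0,0,0.031,-1]]
  ]
}}

```text
time_s: 33.05
ee_pos: [0.6705, 0.0798, 0.0989]
eef_rot: [-3.141, -0.004, 3.141]
force: [-0.6, 1.3, -0.2]
grip_width: 0.0436
grip_force: 20.0
```

Request:
{"method": "play_rows", "body": {
  "motion": [
    [[0,0,0.12,0,0,0,-1],[0,0,0.22,0,0,0,-1],[0,0,0.26,0,0,0,-1],[0,0,0.273,0,0,0,-1],[0,0,0.273,0,0,0,-1],[0,0,0.273,0,0,0,0.4],[0,0,0.273,0,0,0,0.4],[0,0,0.273,0,0,0,0.4],[0,0,0.1,0,0,0,0.4],[0,0,-0.08,0,0,0,0.4]]
  ]
}}

```text
time_s: 34.05
ee_pos: [0.6704, 0.0799, 0.1209]
eef_rot: [-3.14, -0.004, 3.141]
force: [0.2, 0.4, 0.3]
grip_width: 0.0661
grip_force: 0.0
```

Request:
{"method": "play_rows", "body": {
  "motion": [
    [[0.964,-0.32,-0.928,0,0,0,0.6],[0.964,-0.32,-0.928,0,0,0,0.6],[0.964,-0.32,-0.928,0,0,0,0.6],[0.964,-0.32,-0.928,0,0,0,0.6],[0.964,-0.32,-0.928,0,0,0,0.6],[0.964,-0.32,-0.928,0,0,0,0.6],[0.964,-0.32,-0.928,0,0,0,0.6],[0.964,-0.32,-0.928,0,0,0,0.6],[0.964,-0.32,-0.928,0,0,0,0.6]]
  ]
}}

```text
time_s: 34.95
ee_pos: [0.4304, 0.0001, 0.3539]
eef_rot: [-3.141, 0.001, 3.141]
force: [1.0, 0.2, -0.2]
grip_width: 0.0748
grip_force: 0.0
```

```bash
python3 nxt.py .439 -.0624 .571 -.11
```

```text
35.0 [4.306e-01 3.000e-04 3.528e-01] [-3.1407e+00 -1.6000e-03  3.1412e+00] [-0.08 -0.04  1.61 -0.    1.57 -1.65] 0.07521365465896206 [-0.14173022  0.0989169  -0.73730792]
[0.6707 0.0809] len 0.085 wid 0.045 ang 1.6 px 303 292 depth [0.663 0.079 0.023]
[ 0.6143 -0.0129] len 0.060 wid 0.030 ang 28.9 px 247 262 depth [ 0.616 -0.015  0.003]
[0.5719 0.0809] len 0.081 wid 0.050 ang 0.1 px 305 239 depth [0.566 0.078 0.023]
[ 0.439  -0.0624] len 0.087 wid 0.034 ang -33.1 px 215 158 depth [ 0.437 -0.061  0.018]
(np.float64(0.4389987289905548), np.float64(-0.062429431825876236), 0.12) 2.563992760830876 0 | -0.035 -0.25 0.931 -0.0002 -0.0002 0.0919 | rows>=4.8
(np.float64(0.4389987289905548), np.float64(-0.062429431825876236), 0.0255) 2.563992760830876 0 | 0.0 -0.0 0.378 0.0 0.0 0.0 | rows>=1.9
(np.float64(0.4389987289905548), np.float64(-0.062429431825876236), 0.1) 2.563992760830876 0 | 0.0 0.0 -0.298 0.0 0.0 0.0 | rows>=1.5
(0.571, -0.11, 0.1) 3.141592653589793 0 | -0.546 0.129 0.0 0.0 0.0 -0.0919 | rows>=3.9
(0.571, -0.11, 0.031) 3.141592653589793 0 | 0.0 -0.0 0.276 0.0 0.0 0.0 | rows>=1.4
(0.571, -0.11, 0.12) 3.141592653589793 0 | 0.0 0.0 -0.356 0.0 0.0 0.0 | rows>=1.8
(0.43, 0, 0.352) 3.141592653589793 0 | 0.564 0.44 -0.928 0.0 0.0 0.0 | rows>=5.9
```

Request:
{"method": "play_rows", "body": {
  "motion": [
    [[-0.035,-0.25,0.931,0,0,0.0919,0.5],[-0.035,-0.25,0.931,0,0,0.0919,0.5],[-0.035,-0.25,0.931,0,0,0.0919,0.5],[-0.035,-0.25,0.931,0,0,0.0919,0.5],[-0.035,-0.25,0.931,0,0,0.0919,0.5],[-0.035,-0.25,0.931,0,0,0.0919,0.5],[-0.035,-0.25,0.931,0,0,0.0919,0.5],[-0.035,-0.25,0.931,0,0,0.0919,0.5],[-0.035,-0.25,0.931,0,0,0.0919,0.5]]
  ]
}}

```text
time_s: 35.95
ee_pos: [0.4398, -0.0622, 0.1223]
eef_rot: [-3.141, 0.002, 2.565]
force: [0.3, 0.7, -0.5]
grip_width: 0.0705
grip_force: 0.0
```

Request:
{"method": "play_rows", "body": {
  "motion": [
    [[0,0,0.15,0,0,0,0.5],[0,0,0.3,0,0,0,0.5],[0,0,0.378,0,0,0,0.5],[0,0,0.378,0,0,0,0.5],[0,0,0.378,0,0,0,-1],[0,0,0.378,0,0,0,-1],[0,0,0.378,0,0,0,-1],[0,0,0.378,0,0,0,-1],[0,0,0.378,0,0,0,-1],[0,0,0.378,0,0,0,-1]]
  ]
}}

```text
time_s: 36.95
ee_pos: [0.439, -0.0627, 0.0264]
eef_rot: [-3.14, -0.0, 2.564]
force: [-0.9, -0.4, 4.5]
grip_width: 0.0338
grip_force: 20.0
```

Request:
{"method": "play_rows", "body": {
  "motion": [
    [[0,0,-0.08,0,0,0,-1],[0,0,-0.2,0,0,0,-1],[0,0,-0.298,0,0,0,-1],[0,0,-0.298,0,0,0,-1]]
  ]
}}

```text
time_s: 37.35
ee_pos: [0.4401, -0.0628, 0.1031]
eef_rot: [3.142, 0.004, 2.564]
force: [-0.5, 0.8, -1.0]
grip_width: 0.0336
grip_force: 20.0
```

Request:
{"method": "play_rows", "body": {
  "motion": [
    [[-0.1,0.02,0,0,0,-0.02,-1],[-0.22,0.05,0,0,0,-0.04,-1],[-0.34,0.08,0,0,0,-0.06,-1],[-0.46,0.11,0,0,0,-0.08,-1],[-0.546,0.129,0,0,0,-0.0919,-1],[-0.546,0.129,0,0,0,-0.0919,-1],[-0.546,0.129,0,0,0,-0.0919,-1]]
  ]
}}

```text
time_s: 38.05
ee_pos: [0.57, -0.1098, 0.0989]
eef_rot: [-3.141, -0.004, 3.14]
force: [-0.8, -0.4, -1.1]
grip_width: 0.0335
grip_force: 20.0
```

Request:
{"method": "play_rows", "body": {
  "motion": [
    [[0,0,0.12,0,0,0,-1],[0,0,0.22,0,0,0,-1],[0,0,0.26,0,0,0,-1],[0,0,0.275,0,0,0,-1],[0,0,0.275,0,0,0,-1],[0,0,0.275,0,0,0,0.2],[0,0,0.275,0,0,0,0.2],[0,0,0.275,0,0,0,0.2],[0,0,0.1,0,0,0,0.2],[0,0,-0.08,0,0,0,0.2]]
  ]
}}

```text
time_s: 39.05
ee_pos: [0.5701, -0.1098, 0.1208]
eef_rot: [-3.141, -0.004, 3.141]
force: [0.6, -0.2, -0.1]
grip_width: 0.0567
grip_force: 0.0
```

Request:
{"method": "play_rows", "body": {
  "motion": [
    [[0.564,0.44,-0.928,0,0,0,0.6],[0.564,0.44,-0.928,0,0,0,0.6],[0.564,0.44,-0.928,0,0,0,0.6],[0.564,0.44,-0.928,0,0,0,0.6],[0.564,0.44,-0.928,0,0,0,0.6],[0.564,0.44,-0.928,0,0,0,0.6],[0.564,0.44,-0.928,0,0,0,0.6],[0.564,0.44,-0.928,0,0,0,0.6],[0.564,0.44,-0.928,0,0,0,0.6]]
  ]
}}

```text
time_s: 39.95
ee_pos: [0.4303, -0.0001, 0.3512]
eef_rot: [-3.141, -0.003, 3.141]
force: [-0.0, 0.1, -0.1]
grip_width: 0.0749
grip_force: 0.0
```

```bash
python3 - <<'E'
import re
s=open("sh.py").read()
s=s.replace("m=cv2.morphologyEx(m,cv2.MORPH_CLOSE,np.ones((7,7)))","m=m|((f.min(2)>150)*255).astype(np.uint8); m=cv2.morphologyEx(m,cv2.MORPH_CLOSE,np.ones((7,7)))")
open("sh.py","w").write(s)
E
python3 nxt.py .450 -.173 .671 -.11
```

```text
40.0 [ 4.303e-01 -1.000e-04  3.511e-01] [-3.1408 -0.004   3.1408] [-0.08 -0.04  1.62 -0.    1.57 -1.65] 0.07516361374953755 [-0.98749212 -0.77924926  0.52500819]
[ 0.4483 -0.1748] len 0.083 wid 0.040 ang -10.7 px 142 165 depth [ 0.446 -0.172  0.018]
(np.float64(0.4483301341533661), np.float64(-0.17478707432746887), 0.12) 2.955554473007054 0 | -0.076 -0.698 0.924 -0.0002 -0.0006 0.0295 | rows>=5.8
(np.float64(0.4483301341533661), np.float64(-0.17478707432746887), 0.0255) 2.955554473007054 0 | 0.0 -0.0 0.378 0.0 0.0 0.0 | rows>=1.9
(np.float64(0.4483301341533661), np.float64(-0.17478707432746887), 0.1) 2.955554473007054 0 | -0.0 0.0 -0.298 0.0 0.0 0.0 | rows>=1.5
(0.671, -0.11, 0.1) 3.141592653589793 0 | -0.827 0.419 0.0 0.0 0.0 -0.0296 | rows>=4.6
(0.671, -0.11, 0.031) 3.141592653589793 0 | 0.0 -0.0 0.276 0.0 0.0 0.0 | rows>=1.4
(0.671, -0.11, 0.12) 3.141592653589793 0 | 0.0 0.0 -0.356 0.0 0.0 0.0 | rows>=1.8
(0.43, 0, 0.352) 3.141592653589793 0 | 0.964 0.44 -0.928 0.0 0.0 0.0 | rows>=7.0
```

View pics/wlast.png

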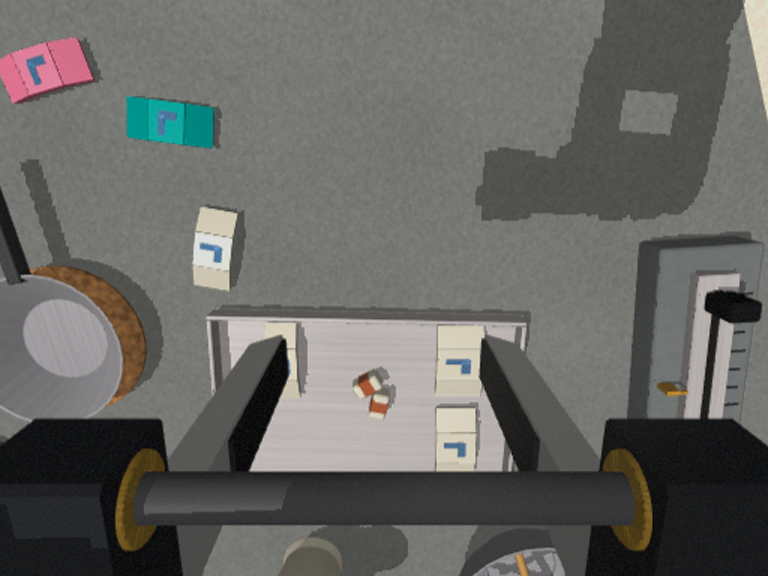

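Three sherds are in the tray, the bowl stands on its mat, and the last sherd is at (214,249).

Request:
{"method": "play_rows", "body": {
  "motion": [
    [[-0.076,-0.698,0.924,0,0,0.0295,0.5],[-0.076,-0.698,0.924,0,0,0.0295,0.5],[-0.076,-0.698,0.924,0,0,0.0295,0.5],[-0.076,-0.698,0.924,0,0,0.0295,0.5],[-0.076,-0.698,0.924,0,0,0.0295,0.5],[-0.076,-0.698,0.924,0,0,0.0295,0.5],[-0.076,-0.698,0.924,0,0,0.0295,0.5],[-0.076,-0.698,0.924,0,0,0.0295,0.5],[-0.076,-0.698,0.924,0,0,0.0295,0.5]]
  ]
}}

```text
time_s: 40.95
ee_pos: [0.4492, -0.1742, 0.1224]
eef_rot: [-3.14, -0.0, 2.956]
force: [0.4, 1.1, 0.3]
grip_width: 0.0704
grip_force: 0.0
```

Request:
{"method": "play_rows", "body": {
  "motion": [
    [[0,0,0.15,0,0,0,0.5],[0,0,0.3,0,0,0,0.5],[0,0,0.378,0,0,0,0.5],[0,0,0.378,0,0,0,0.5],[0,0,0.378,0,0,0,-1],[0,0,0.378,0,0,0,-1],[0,0,0.378,0,0,0,-1],[0,0,0.378,0,0,0,-1],[0,0,0.378,0,0,0,-1],[0,0,0.378,0,0,0,-1]]
  ]
}}

```text
time_s: 41.95
ee_pos: [0.449, -0.1747, 0.0277]
eef_rot: [-3.14, -0.0, 2.956]
force: [-1.1, -0.2, 6.4]
grip_width: 0.0376
grip_force: 20.0
```

Request:
{"method": "play_rows", "body": {
  "motion": [
    [[0,0,-0.08,0,0,0,-1],[0,0,-0.2,0,0,0,-1],[0,0,-0.298,0,0,0,-1],[0,0,-0.298,0,0,0,-1]]
  ]
}}

```text
time_s: 42.35
ee_pos: [0.45, -0.1751, 0.1044]
eef_rot: [-3.139, 0.003, 2.956]
force: [-0.8, -0.0, -1.1]
grip_width: 0.0376
grip_force: 20.0
```

Request:
{"method": "play_rows", "body": {
  "motion": [
    [[-0.12,0.06,0,0,0,-0.01,-1],[-0.28,0.14,0,0,0,-0.02,-1],[-0.44,0.22,0,0,0,-0.0296,-1],[-0.6,0.3,0,0,0,-0.0296,-1],[-0.75,0.38,0,0,0,-0.0296,-1],[-0.827,0.419,0,0,0,-0.0296,-1],[-0.827,0.419,0,0,0,-0.0296,-1],[-0.827,0.419,0,0,0,-0.0296,-1]]
  ]
}}

```text
time_s: 43.15
ee_pos: [0.6706, -0.1096, 0.0995]
eef_rot: [-3.141, -0.004, -3.141]
force: [0.1, 0.3, -1.0]
grip_width: 0.0379
grip_force: 20.0
```

Request:
{"method": "play_rows", "body": {
  "motion": [
    [[0,0,0.12,0,0,0,-1],[0,0,0.22,0,0,0,-1],[0,0,0.26,0,0,0,-1],[0,0,0.272,0,0,0,-1],[0,0,0.272,0,0,0,-1],[0,0,0.272,0,0,0,0.2],[0,0,0.272,0,0,0,0.2],[0,0,0.272,0,0,0,0.2],[0,0,0.1,0,0,0,0.2],[0,0,-0.08,0,0,0,0.2]]
  ]
}}

```text
time_s: 44.15
ee_pos: [0.6706, -0.1095, 0.1213]
eef_rot: [-3.141, -0.004, -3.141]
force: [1.6, -0.3, 0.0]
grip_width: 0.0562
grip_force: 0.0
```

Request:
{"method": "play_rows", "body": {
  "motion": [
    [[0.964,0.44,-0.928,0,0,0,0.2],[0.964,0.44,-0.928,0,0,0,0.2],[0.964,0.44,-0.928,0,0,0,0.2],[0.964,0.44,-0.928,0,0,0,0.2],[0.964,0.44,-0.928,0,0,0,0.2],[0.964,0.44,-0.928,0,0,0,0.2],[0.964,0.44,-0.928,0,0,0,0.2],[0.964,0.44,-0.928,0,0,0,0.2],[0.964,0.44,-0.928,0,0,0,0.2]]
  ]
}}

```text
time_s: 45.05
ee_pos: [0.4305, 0.0006, 0.3544]
eef_rot: [-3.14, 0.001, -3.141]
force: [0.8, 0.6, -2.2]
grip_width: 0.0562
grip_force: 0.0
```

```bash
python3 - <<'E'
from chain import *; from station import camera
t=camera("top"); s=camera("scene"); o=log(); print(o["ee_pos"],o["eef_rot"])
chain((o["ee_pos"],o["eef_rot"]),[((.50,.20,.30),2.3,0),((.52,.318,.26),1.640,0)])
cv2.imwrite("pics/c20.png",np.hstack([cv2.resize(t["frame"][50:260,120:440,::-1],(400,263)),cv2.resize(s["frame"][100:310,90:390,::-1],(376,263))]))
E
```

```text
[4.30950294e-01 1.99311831e-04 3.52451006e-01] [-3.14074043e+00 -2.95650586e-03 -3.14133515e+00]
(0.5, 0.2, 0.3) 2.3 0 | -0.277 0.799 0.208 -0.0003 -0.0004 0.134 | rows>=5.6
(0.52, 0.318, 0.26) 1.64 0 | 0.299 0.374 0.16 0.0 -0.0 0.105 | rows>=4.4
```

View pics/c20.png

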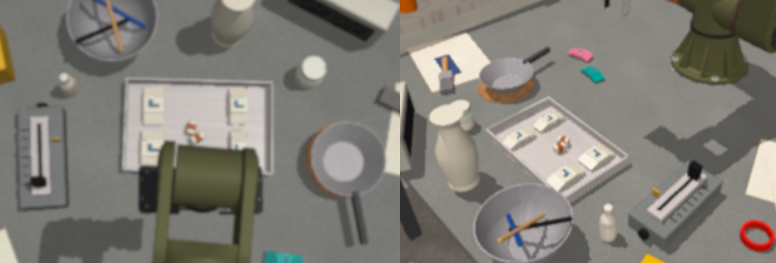

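All four sherds and both chips are in the tray, the bowl is on its mat and the fader is at OFF. Next is the control.

Request:
{"method": "play_rows", "body": {
  "motion": [
    [[-0.277,0.799,0.208,0,0,0.134,0],[-0.277,0.799,0.208,0,0,0.134,0],[-0.277,0.799,0.208,0,0,0.134,0],[-0.277,0.799,0.208,0,0,0.134,0],[-0.277,0.799,0.208,0,0,0.134,0],[-0.277,0.799,0.208,0,0,0.134,0],[-0.277,0.799,0.208,0,0,0.134,0],[-0.277,0.799,0.208,0,0,0.134,0],[-0.277,0.799,0.208,0,0,0.134,0]]
  ]
}}

```text
time_s: 46.05
ee_pos: [0.4999, 0.1995, 0.301]
eef_rot: [-3.14, -0.0, 2.303]
force: [-0.2, 0.1, -0.6]
grip_width: 0.047
grip_force: 0.0
```

Request:
{"method": "play_rows", "body": {
  "motion": [
    [[0.299,0.374,0.16,0,0,0.105,0],[0.299,0.374,0.16,0,0,0.105,0],[0.299,0.374,0.16,0,0,0.105,0],[0.299,0.374,0.16,0,0,0.105,0],[0.299,0.374,0.16,0,0,0.105,0],[0.299,0.374,0.16,0,0,0.105,0],[0.299,0.374,0.16,0,0,0.105,0],[0.299,0.374,0.16,0,0,0.105,0],[0.299,0.374,0.16,0,0,0.105,0]]
  ]
}}

```text
time_s: 46.95
ee_pos: [0.5197, 0.3179, 0.2613]
eef_rot: [-3.14, 0.001, 1.641]
force: [0.5, -0.7, 0.4]
grip_width: 0.047
grip_force: 0.0
```

```bash
cat > fp.py <<'E'
from chain import *; from station import camera
def meas(name):
    camera("top")
    o,c=snap(name); f=c["frame"].astype(int)
    E=np.array([np.cos(.069),np.sin(.069)]); N=np.array([E[1],-E[0]])
    k=(f.max(2)<60).astype(np.uint8)*255; k=cv2.morphologyEx(k,cv2.MORPH_OPEN,np.ones((9,9)))
    cs,_=cv2.findContours(k,cv2.RETR_EXTERNAL,cv2.CHAIN_APPROX_NONE); g=None
    for q in cs:
        x,y,a,h=cv2.boundingRect(q); p=plane(c,x+a/2-.5,y+h-15,.0995)
        if a<40 and h<60 and abs(p[1]-.32)<.02: g=p[:2]; print("grip px",x,y,a,h,p)
    hsv=cv2.cvtColor(c["frame"],cv2.COLOR_RGB2HSV); b=cv2.inRange(hsv,(14,120,80),(28,255,255)); n,l,s,ce=cv2.connectedComponentsWithStats(b)
    for i in range(1,n):
        p=plane(c,*ce[i],.06)
        if abs(p[0]-.583)<.03 and abs(p[1]-.29)<.03 and s[i,4]>20:
            x,y,a,h=s[i,:4]; ys,xs=np.nonzero(l==i)
            bot=xs[ys>=ys.max()-3].mean(),ys.max()-1; top=xs[ys<=ys.min()+3].mean(),ys.min()+1
            print("brass",s[i],"lower end z.065",plane(c,*bot,.065),"upper z.045",plane(c,*top,.045),plane(c,*top,.065),"depths",depth(c,*bot),depth(c,*top))
            for z in(.045,.065): print(z,"along", E@(plane(c,*ce[i],z)[:2]-[.5488,.3203]))
    if g is not None: print("grip along",E@(g-[.5488,.3203]))
    return o,c
E
python3 -c "
from fp import *
o,c=meas('w21'); chain((o['ee_pos'],o['eef_rot']),[((.584,.3225,.26),1.640,0),((.489,.3162,.26),1.640,0),((.489,.3162,.0875),1.640,0)])"
```

```text
47.0 [0.5197 0.318  0.2612] [-3.1403e+00  7.0000e-04  1.6411e+00] [ 0.49  0.41  1.29 -0.    1.45  0.42] 0.04682072016419502 [-0.17473548 -0.36350706  0.54871885]
grip px 216 160 21 32 [0.48982591 0.31926718 0.0995    ]
brass [307 192   6  18  90] lower end z.065 [0.58365055 0.28185161 0.065     ] upper z.045 [0.58530327 0.29389762 0.045     ] [0.58147914 0.29934837 0.065     ] depths [0.58397503 0.28132234 0.06335567] [0.58181585 0.29886844 0.06323903]
0.045 along 0.03459631751924981
0.065 along 0.031157077211834562
grip along -0.058904965836666524
(0.584, 0.3225, 0.26) 1.64 0 | 0.0 0.258 0.005 -0.0002 0.0001 0.0002 | rows>=1.3
(0.489, 0.3162, 0.26) 1.64 0 | 0.001 -0.381 -0.0 0.0 0.0 0.0 | rows>=1.9
(0.489, 0.3162, 0.0875) 1.64 0 | 0.0 -0.0 0.69 0.0 0.0 0.0 | rows>=3.4
```

Request:
{"method": "play_rows", "body": {
  "motion": [
    [[0,0.258,0,0,0,0,0],[0,0.258,0,0,0,0,0],[0,0.258,0,0,0,0,0],[0,0.258,0,0,0,0,0],[0,0.258,0,0,0,0,0]]
  ]
}}

```text
time_s: 47.55
ee_pos: [0.5832, 0.3228, 0.2615]
eef_rot: [-3.14, 0.001, 1.641]
force: [-0.2, -0.5, -0.3]
grip_width: 0.0471
grip_force: 0.0
```

```bash
python3 -c "
from fp import *
o,c=meas('w22'); chain((o['ee_pos'],o['eef_rot']),[((.489,.3162,.26),1.640,0),((.489,.3162,.0875),1.640,0)])"
```

```text
47.6 [0.5832 0.3228 0.2616] [-3.1407e+00  6.0000e-04  1.6410e+00] [ 0.45  0.55  1.08 -0.    1.51  0.38] 0.047025779960243076 [ 0.18562525 -0.6147414  -0.54735349]
grip px 153 161 27 31 [0.49395304 0.31988461 0.0995    ]
brass [252 192   5  18  75] lower end z.065 [0.58408113 0.28216234 0.065     ] upper z.045 [0.5832823  0.29405383 0.045     ] [0.58295676 0.29975011 0.065     ] depths [0.58410749 0.281709   0.06364413] [0.58298054 0.29933402 0.06353908]
0.045 along 0.03244224093656676
0.065 along 0.03251813066184242
grip along -0.054745088603628554
(0.489, 0.3162, 0.26) 1.64 0 | -0.0 -0.378 0.007 -0.0001 0.0001 0.0002 | rows>=1.9
(0.489, 0.3162, 0.0875) 1.64 0 | 0.0 -0.0 0.69 0.0 0.0 0.0 | rows>=3.4
```

Request:
{"method": "play_rows", "body": {
  "motion": [
    [[0,-0.378,0,0,0,0,0],[0,-0.378,0,0,0,0,0],[0,-0.378,0,0,0,0,0],[0,-0.378,0,0,0,0,0],[0,-0.378,0.25,0,0,0,0],[0,-0.378,0.5,0,0,0,0],[0,-0.378,0.693,0,0,0,0],[0,-0.378,0.693,0,0,0,0],[0,-0.378,0.693,0,0,0,0]]
  ]
}}

```text
time_s: 48.55
ee_pos: [0.4889, 0.3152, 0.0845]
eef_rot: [-3.135, 0.003, 1.64]
force: [0.1, 0.1, -0.7]
grip_width: 0.0469
grip_force: 0.0
```

Request:
{"method": "play_rows", "body": {
  "motion": [
    [[0,0,0,0,0,0,-1],[0,0,0,0,0,0,-1],[0,0,0,0,0,0,-1],[0,0,0,0,0,0,-1],[0,0,0,0,0,0,-1],[0,0,0,0,0,0,-1]]
  ],
  "grip_force": 10
}}

```text
time_s: 49.15
ee_pos: [0.4899, 0.3162, 0.0892]
eef_rot: [3.141, -0.0, 1.64]
force: [-0.1, -0.3, 7.1]
grip_width: 0.0199
grip_force: 10.0
```

Request:
{"method": "play_rows", "body": {
  "motion": [
    [[0,0.06,0,0,0,0,-1],[0,0.13,0,0,0,0,-1],[0,0.2,0,0,0,0,-1],[0,0.27,0,0,0,0,-1],[0,0.32,0,0,0,0,-1],[0,0.35,0,0,0,0,-1],[0,0.366,0,0,0,0,-1],[0,0.366,0,0,0,0,-1],[0,0.366,0,0,0,0,-1],[0,0.366,0,0,0,0,-1]]
  ]
}}

```text
time_s: 50.15
ee_pos: [0.5815, 0.3223, 0.0891]
eef_rot: [3.141, 0.0, 1.64]
force: [1.9, -0.8, 5.4]
grip_width: 0.02
grip_force: 10.0
```

Release, lift and check from straight above.

Request:
{"method": "play_rows", "body": {
  "motion": [
    [[0,0,0,0,0,0,0],[0,0,0,0,0,0,0],[0,0,0,0,0,0,0],[0,0,0,0,0,0,0],[0,0,-0.2,0,0,0,0],[0,0,-0.4,0,0,0,0],[0,0,-0.69,0,0,0,0],[0,0,-0.69,0,0,0,0],[0,0,-0.69,0,0,0,0]]
  ]
}}

```text
time_s: 51.05
ee_pos: [0.5817, 0.3229, 0.2645]
eef_rot: [3.137, -0.002, 1.64]
force: [0.6, -0.2, -0.0]
grip_width: 0.047
grip_force: 0.0
```

```bash
python3 - <<'E'
from fp import *
o,c=meas("w23")
print(c["frame"][175:190:5,235:275].max(2))
cv2.imwrite("pics/z23.png",cv2.resize(c["frame"][130:230,190:320,::-1],None,fx=5,fy=5,interpolation=cv2.INTER_NEAREST))
E
```

```text
51.1 [0.5812 0.3226 0.2615] [ 3.1408e+00 -1.0000e-04  1.6404e+00] [ 0.45  0.54  1.09 -0.    1.5   0.38] 0.04688072774963913 [-0.9320985   0.36261846 -0.37950696]
grip px 247 161 19 31 [0.58132628 0.32610082 0.0995    ]
brass [254 193   4  17  66] lower end z.065 [0.58398945 0.28222956 0.065     ] upper z.045 [0.58328284 0.29290309 0.045     ] [0.58283531 0.29864178 0.065     ] depths [0.58404037 0.28156767 0.06301336] [0.58288153 0.29804912 0.06293451]
0.045 along 0.032522683353503216
0.065 along 0.03247129954126515
grip along 0.032848823924232565
[[117 117 118 117 119 115 120 120 119 117 116  35  42  43  47  53  44  47
   54  51  49  50  50  53  52  53  51  48  45  44  51 112 119 117 121 121
  121 120 120 117]
 [223 224 224 224 223 223 223 224 224 224 222 110  36  42  50  51  52  49
   50  51  50  51  55  54  50  54  54  51  46  42  73 219 225 226 226 226
  226 226 227 228]
 [225 226 225 226 225 226 226 225 226 226 223 122  39  45  48  50  53  53
   51  53  51  51  53  57  51  56  54  54  49  42  76 229 229 228 230 228
  228 229 228 230]]
```

View pics/z23.png

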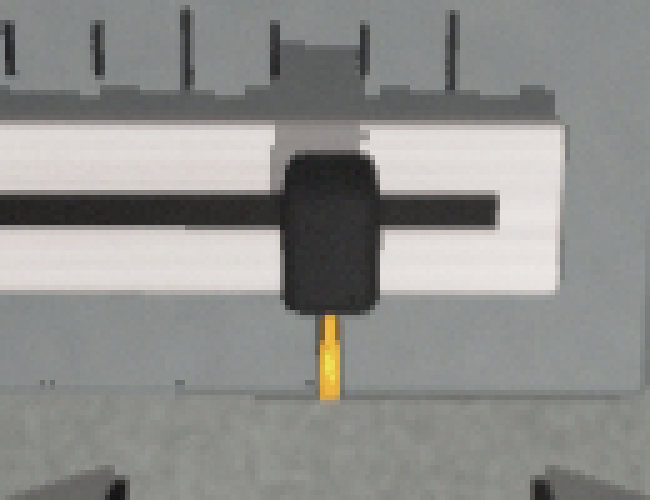

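The grip and the brass pointer line up to about 0.4 mm, and the gripper touches nothing.

```bash
python3 -c "
from station import workorder
print(workorder.hand_in())"
```

```text
the job is handed in; nothing more can be done
None
```

The job is handed in: both chips and all four sherds are in the tray, the bowl is upright on its mat, and the fader went to OFF before loading and now sits within about 0.4 mm of the pointer; hand-in returned no verdict.

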